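# Load the glider's nose-ballast tube and gauge the room left

### The arm

A 6-joint arm with a two-finger parallel gripper is mounted at the origin on a cart in front of the work surface, level with it; the furniture and walls round the work are solid. World frame = base frame: x ahead of the robot, y to its left, z up, the work surface at z = 0. Lengths are in mm, angles in rad, forces in N, time in s.
With the tool pointing down it reaches from about 325 to 750 mm from the base axis. Payload 7.6 kg.
Tool frame: the origin (TCP) lies on the centre line of the jaws, within the pads' length; the fingertips stand 17 mm ahead of it and the grasp point (between the pads) lies 2 mm behind it; z points along the fingers, y is the line along which they close (so a half turn about z gives the same grasp; the last joint's range is limited). The gripper opens to 85 mm and grips with 20 to 120 N. Pads are 22 mm wide; open, the fingers measure 114 mm over their backs; the gripper's body (76 mm by 85 mm) begins 54 mm behind the grasp point. The pads swing forward as they close: fully open they stand 13 mm farther back than shut.
Start: joints at [1.109, 0.052, 1.401, -0, 1.689, -0.07], TCP at [200.459, 485.245, 221.823] pointing down, gripper open.
Joint ranges: [-2.9, 2.9], [-0.91, 2.17], [0.12, 2.37], [-1.06, 4.2], [0.26, 2.73], [-2.93, 2.93]. Speed limits (rad/s): [2.57, 2.57, 3.01, 3.14, 3.14, 3.14].

### API

Orientations are given as a unit quaternion [w, x, y, z].
In Python, from workcell import readout, optics, ticket gives the robot as it stands.
- The arm moves only by the tool apply_moves, never from a script. Its argument "rows" is a list that holds one entry, the list of rows, each a list of 6 numbers: the shift along the tool's x, y, z in units of 1 m (1.0 is 1 m), then the turn, a rotation vector about the tool's x, y, z in units of pi rad (1.0 is pi rad). In form: [[[x, y, z, ax, ay, az], ...]]. A call has 1 to 20 rows; each row is the pose to reach, as a shift and turn from the pose commanded when the call began, along the tool's axes at that moment, turning the shorter way round; what a row does not reach only later rows make up. A row lasts 1/10 s, in which the tool goes at most 50 mm and 8.59 degrees, less where a joint would pass 70% of its speed; a pose out of reach is approached as far as the arm can. A call with a number of a shift or a turn outside -1 to 1 is refused whole. A call with a gripper value outside its range is refused whole. "grip" is the opening, from -1 (shut) to 1 (fully open), set as the call begins (left out, the last holds). The fingers move at their own pace and stop on an object; the grip force is fixed at half the most. Time passes only in rows, so rows that repeat a pose let the fingers close. It gives the time, the measured TCP pose, the force, the opening and the grip force at its end, in the units of the state.
- readout.get_state(): the state, without advancing time (a new reading comes with each control period).
- optics.capture(name): name is "scene" or "top" or "wrist"; returns a dict with "color" (400x640x3 uint8, red, green, blue), "range_z" (400x640 float32, mm along the optical axis (not along the pixel's ray), 0 where there is no reading), "fx", "fy", "cx", "cy" (pixels), "position" and "orientation" of the camera in the world; the wrist camera has in their place "tool_from_camera" (4x4, takes a point from camera to tool coordinates, whose origin is the TCP and whose axes are the flange's). Camera axes: x right, y down, z forward; pixel columns grow to the right and rows downward; lengths in mm; the calibration is good to about 2 mm. A picture is of the moment at which its call begins: read the wrist's pose just before it.
- ticket.sign_off(): hands the job in; it is judged then, once.
The state is a dict: "t": time; "joints": joint angles; "qd": joint speeds; "joint_torque": joint torques, N m; "ee_pos": TCP position; "orientation": TCP orientation; "ft_force": force on the tool from outside, world axes, zero at the start; "moment": the same for the moment, N m; "grip_width": finger opening in mm; "grip_force": force on a finger pad.
Only numpy, scipy, OpenCV 4.12 (cv2) and the standard library are available. Lean on these libraries where they do the work, as an engineer would, in place of code of your own. Each camera call takes 0.05 s, during which the arm holds its last target. There are 200 camera calls.

### The job

Tip all eight lead balls from the scoop through the funnel into the clear ballast tube and stand the empty scoop back on the bench. Then take the depth gauge from its block, lay its cross-bar flat across the funnel's rim with the rod down the tube, and push the rod down until its foot rests on the balls; leave it standing there so that I can read how long to cut the plug. Do not shift the cotton reel, the near paint jar or the sanding block.

Things in the scene. Friction and masses are not known exactly. Their poses are not given: they have to be found in the camera images.
- stand: Filling stand, fixed: a 96 x 96 x 14 mm pale wooden base with an upright clear tube (the ballast tube; bore 26 mm, 31 mm outside, standing on the base) and a white plastic funnel fixed on its mouth. Origin: centre of the base's underside; z up the tube's axis. Funnel rim: 84 mm outside, 79 mm inside, at z = 132 mm; below a 10 mm upright collar it narrows, 58 degrees steep, to the bore at z = 80 mm.
- funnel_rim (a point): Centre of the funnel's mouth, at the height of its rim (132 mm over the bench).
- tube_floor (a point): Centre of the tube's inner floor (14 mm over the bench). The eight balls pile up on it to some 30 to 45 mm, different each time, so 73 to 88 mm below the funnel's rim.
- scoop: Loose aluminium parts scoop, about 0.1 kg, holding the eight balls. Origin: under its pan, on the bench; z up, x from spout to handle. Flat pan x = -22 to 35 mm, 61 mm wide, floor 2 mm, walls 24 mm high. From x = -21 to -54 mm the floor ramps up 7.5 mm (13 degrees) and the walls draw in to the open spout, 40 mm wide. Wooden handle on the far side. Tipped spout-down 40 to 50 degrees it empties.
- scoop_lip (a point): Middle of the spout's lower edge, at x = -54 mm, z = 9.5 mm of the scoop.
- scoop_handle (a point): Middle of the scoop's handle, at x = 84 mm, z = 32 mm of the scoop; the handle is 70 mm long (x), 15 mm wide, 18 mm high.
- block: Bored wooden tool block, fixed, 100 x 56 x 50 mm high, long side along its x. Origin: centre of its underside. The gauge's rod stands in its big bore (24 mm wide, 46 mm deep) at x = -22 mm; two short steel bits stick out up to 15 mm above its top at x = 16 mm.
- gauge: Loose rod depth gauge, 140 g in all: a flat steel cross-bar 110 mm long (its y), 44 mm wide, 8 mm thick, with a round steel rod sliding through its middle. Origin: centre of the bar's underside, on the rod's axis; z up along the rod. At the start the bar lies on the block and the rod hangs in the bore.
- gauge_rod (a joint): How far the rod's foot stands below the bar's underside, in m (0 to 0.098): the gauge's reading. A friction of about 2.5 N holds the rod wherever it is put: lifted by the rod's head the bar comes along; with the bar resting on something, pushing the head down slides the rod out.
- gauge_foot (a point): Centre of the underside of the rod's foot, an 18 mm disc at the rod's lower end (the rod above it is 6 mm thick).
- gauge_head (a point): Middle of the knurled round head at the rod's upper end: 16 mm diameter, 27 mm high, this point 124.5 mm above the foot. Grip the gauge here.
- reel: Bystander: wooden cotton reel, 35 mm diameter, 42 mm high. Origin: centre of its underside.
- jar: Bystander: small glass paint jar between the stand and the robot (two more stand far off at the left), 49 mm diameter, 62 mm high. Origin: centre of its underside.
- sander: Bystander: cork sanding block 60 x 105 x 33 mm. Origin: centre of its underside.
- ball_0_center (a point): Centre of one of the eight equal grey lead balls, 12 mm diameter, 10 g, lying in the scoop at the start.
- ball_1_center (a point): Centre of one of the eight equal grey lead balls, 12 mm diameter, 10 g, lying in the scoop at the start.
- ball_2_center (a point): Centre of one of the eight equal grey lead balls, 12 mm diameter, 10 g, lying in the scoop at the start.
- ball_3_center (a point): Centre of one of the eight equal grey lead balls, 12 mm diameter, 10 g, lying in the scoop at the start.
- ball_4_center (a point): Centre of one of the eight equal grey lead balls, 12 mm diameter, 10 g, lying in the scoop at the start.
- ball_5_center (a point): Centre of one of the eight equal grey lead balls, 12 mm diameter, 10 g, lying in the scoop at the start.
- ball_6_center (a point): Centre of one of the eight equal grey lead balls, 12 mm diameter, 10 g, lying in the scoop at the start.
- ball_7_center (a point): Centre of one of the eight equal grey lead balls, 12 mm diameter, 10 g, lying in the scoop at the start.

How it is judged (in metres and radians):
On the way, in this order (a step that is already met when the one before it is completed fails the run):
1. all eight balls are in the tube (horizontal distance between each of ball_0_center, ball_1_center, ball_2_center, ball_3_center, ball_4_center, ball_5_center, ball_6_center, ball_7_center and tube_floor below 0.012 m and z of each of ball_0_center, ball_1_center, ball_2_center, ball_3_center, ball_4_center, ball_5_center, ball_6_center, ball_7_center in the frame of stand below 0.072 m), for 0.2 s.
2. the gauge's bar lies on the funnel's rim and its foot rests on the balls (all of step 1 and z of gauge in the frame of stand between 0.128 and 0.136 m and angle between gauge's own z axis and vertical below 0.08 rad and horizontal distance between gauge_foot and tube_floor below 0.009 m and (distance between gauge_head and ball_0_center below 0.1335 m or distance between gauge_head and ball_1_center below 0.1335 m or distance between gauge_head and ball_2_center below 0.1335 m or distance between gauge_head and ball_3_center below 0.1335 m or distance between gauge_head and ball_4_center below 0.1335 m or distance between gauge_head and ball_5_center below 0.1335 m or distance between gauge_head and ball_6_center below 0.1335 m or distance between gauge_head and ball_7_center below 0.1335 m)), for 0.2 s.
At the end, for the whole second after the job is handed in: All eight balls in the tube; the scoop upright on the bench (within 6 mm, 0.1 rad) at rest; the gauge's bar on the funnel's rim (within 4 mm, tilt under 0.08 rad), its foot within 9 mm of the tube's axis and on the balls (gauge_head within 133.5 mm of a ball's centre; touching gives 130.5), at rest (all of step 2 and angle between scoop's own z axis and vertical below 0.1 rad and height (world z) of scoop between -0.006 and 0.006 m and linear speed of each of gauge, scoop below 0.01 m/s).
It fails at once if the cotton reel is shifted by more than 30 mm (distance of reel from where it was at the start of the episode above 0.03 m).
It fails at once if the paint jar is shifted by more than 30 mm (distance of jar from where it was at the start of the episode above 0.03 m).
It fails at once if the sanding block is shifted by more than 30 mm (distance of sander from where it was at the start of the episode above 0.03 m).
It also fails if it takes over 72 s, if anything falls off the work surface, if the arm or the gripper's body presses on something with over 40 N, if the wrist force passes 120 N, or if a joint passes its speed limit or range.

## Working session

There is one attempt and no reset: what is moved stays moved. The work goes in short steps, Python scripts to look and compute and a tool call to move; the robot and the scene stay as the last step left them, time stands still between calls to the robot, and variables do not carry over. Pictures are saved under pics/ and viewed, at most 10 in all, crops included, and the job is handed in when it is done.

Besides the shell and the picture viewer there is one more tool, called after "Call:" by a JSON object that holds its "name" and its "arguments", one argument or row to a line. apply_moves: Moves the arm, as the interface text tells. Its arguments: {"type":"object","properties":{"rows":{"type":"array"},"grip":{"type":"number"}},"required":["rows"]}

```bash
mkdir -p pics; ls
cat > h.py <<'E'
import numpy as np, cv2
from scipy.spatial.transform import Rotation as R
from workcell import readout, optics, ticket
def quat(q): return R.from_quat([q[1],q[2],q[3],q[0]])
def cap(name):
    s=readout.get_state(); c=optics.capture(name)
    if name=="wrist":
        T=np.array(c["tool_from_camera"]); Rt=quat(s["orientation"]).as_matrix()
        c["R"]=Rt@T[:3,:3]; c["p"]=Rt@T[:3,3]+np.array(s["ee_pos"])
    else:
        c["R"]=quat(c["orientation"]).as_matrix(); c["p"]=np.array(c["position"])
    v,u=np.mgrid[:400,:640]; z=c["range_z"]
    P=np.stack([(u-c["cx"])/c["fx"]*z,(v-c["cy"])/c["fy"]*z,z],-1)
    c["W"]=P@c["R"].T+c["p"]; c["W"][z<=0]=np.nan
    return c
def save(c,n): cv2.imwrite(f"pics/{n}.png",c["color"][...,::-1])
E
python3 - <<'E'
from h import *
s=readout.get_state(); print(s)
for n in("top","scene"):
    c=cap(n); save(c,n); np.save(n+".npy",c["W"]); print(n,c["p"],c["R"].round(3).tolist(),c["fx"])
E
```

```text
pics
{'t': 0.0, 'joints': array([ 1.10870607e+00,  5.28459608e-02,  1.40177958e+00, -1.54448920e-06,
        1.68861353e+00, -7.03256853e-02]), 'qd': array([-0.00042243, -0.00059809,  0.00038358,  0.00033902,  0.00150012,
        0.00028244]), 'joint_torque': array([ 3.66866652e-05, -3.81680453e+01, -3.60176289e+01, -1.23301206e-04,
        6.43643551e-03, -1.83912618e-05]), 'ee_pos': array([200.29630434, 484.92495775, 220.93994495]), 'orientation': array([-2.15826449e-04,  1.94632045e-01,  9.80875981e-01, -7.94416476e-04]), 'ft_force': array([ 0.40840443, -0.45759102,  0.73357788]), 'moment': array([-0.04086511, -0.00862713, -0.01593595]), 'grip_force': 0.0, 'grip_width': 85.33951760941106}
top [ 327.16085246   12.66932054 1229.46170097] [[0.019, -0.991, 0.132], [-1.0, -0.016, 0.024], [-0.021, -0.132, -0.991]] 413.3067279731391
scene [-255.42800395 1222.94554075  846.19745714] [[-0.852, -0.241, 0.465], [-0.523, 0.393, -0.756], [-0.001, -0.888, -0.461]] 504.6749232509391
```

View pics/top.png

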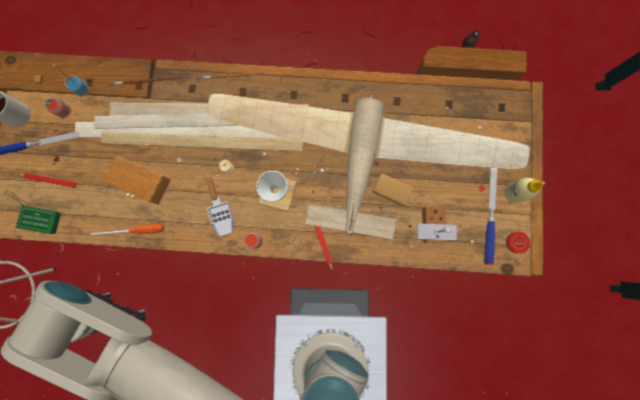

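View pics/scene.png

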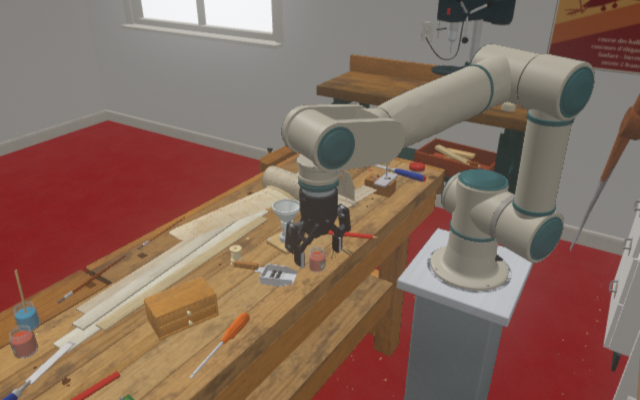

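The top view shows the scoop at (219,212) with its handle at (211,188), the funnel at (271,185), the jar at (253,240), the reel at (226,166) and the gauge bar at (437,232). The sanding block is at (393,190).

Run:
```python
from h import *
W=np.load("top.npy")
for n,u,v in [("handle0",209,181),("handle",211,188),("pan",220,215),("spout",224,232),("funnel",271,185),("base",290,205),("jar",253,240),("reel",226,166),("bar",437,232),("head",436,230),("block",434,213),("sander",393,190),("wing",360,160),("fus",355,215)]:
    print(n,W[v,u].round(0), np.nanmax(W[v-5:v+6,u-5:u+6,2]).round(0))
im=cv2.imread("pics/top.png")
a=cv2.resize(im[150:255,195:295],None,fx=5.5,fy=5.5,interpolation=cv2.INTER_CUBIC)[:, :550]
b=cv2.resize(im[190:250,405:450],None,fx=5.5,fy=5.5,interpolation=cv2.INTER_CUBIC)
o=np.zeros((a.shape[0],a.shape[1]+b.shape[1],3),np.uint8);o[:,:a.shape[1]]=a;o[:b.shape[0],a.shape[1]:]=b
cv2.imwrite("pics/crop.png",o[:600,:800])
```

```text
handle0 [535. 365.  40.] 46.0
handle [515. 358.  39.] 48.0
pan [439. 337.   1.] 20.0
spout [388. 321.   9.] 14.0
funnel [520. 176.  77.] 105.0
base [473. 128.   1.] 19.0
jar [365. 227.  43.] 65.0
reel [580. 316.  43.] 50.0
bar [ 396. -291.   69.] 141.0
head [ 401. -289.   67.] 114.0
block [ 454. -296.   20.] 67.0
sander [ 519. -175.   30.] 36.0
wing [594. -74.  86.] 94.0
fus [439. -62.  78.] 176.0
```

View pics/crop.png

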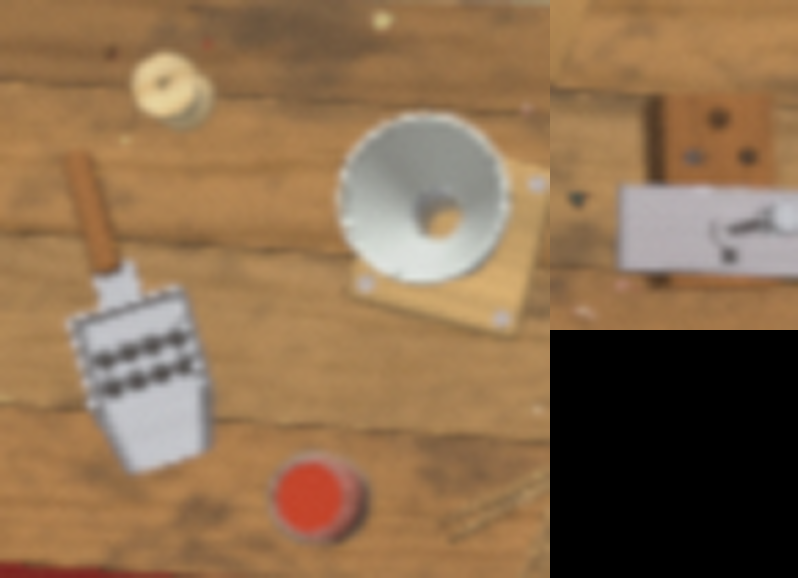

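The crop shows the scoop's spout pointing at the robot, slightly left of the jar. The eight balls sit in two rows across the pan and the funnel is clear. I'll go above the scoop and look from the wrist.

```bash
cat >> h.py <<'E'
def Rgoal(psi,tilt=0):
    """tool y at angle psi (deg) horizontally, tool pointing down; then tilt deg about tool y"""
    p=np.radians(psi); y=np.array([np.cos(p),np.sin(p),0]); z=np.array([0,0,-1.])
    return R.from_matrix(np.stack([np.cross(y,z),y,z],1))*R.from_rotvec([0,np.radians(tilt),0])
def delta(pos,Rg,s=None):
    s=s or readout.get_state(); R0=quat(s["orientation"])
    d=R0.inv().apply(np.array(pos)-s["ee_pos"])/1000; r=(R0.inv()*Rg).as_rotvec()/np.pi
    print("row",np.r_[d,r].round(4).tolist())
E
python3 - <<'E'
from h import *
delta([450,340,300],Rgoal(105)); c=cap("wrist"); print(optics.capture("wrist")["tool_from_camera"],c["fx"])
E
```

```text
row [-0.2861, -0.0388, -0.0789, -0.0004, -0.0002, -0.208]
[[ 1.45918995e-04 -9.46278561e-01 -3.23352536e-01  8.15940381e+01]
 [ 9.99999988e-01  1.19516863e-04  1.01507624e-04 -5.26201452e-01]
 [-5.74084072e-05 -3.23352547e-01  9.46278567e-01 -1.52466483e+02]
 [ 0.00000000e+00  0.00000000e+00  0.00000000e+00  1.00000000e+00]] 280.80230931132775
```

Call:
{"name": "apply_moves", "arguments": {
  "rows": [
    [[-0.286,-0.039,-0.079,0,0,-0.208],[-0.286,-0.039,-0.079,0,0,-0.208],[-0.286,-0.039,-0.079,0,0,-0.208],[-0.286,-0.039,-0.079,0,0,-0.208],[-0.286,-0.039,-0.079,0,0,-0.208],[-0.286,-0.039,-0.079,0,0,-0.208],[-0.286,-0.039,-0.079,0,0,-0.208],[-0.286,-0.039,-0.079,0,0,-0.208],[-0.286,-0.039,-0.079,0,0,-0.208],[-0.286,-0.039,-0.079,0,0,-0.208]]
  ]
}}

```text
t: 1.2
ee_pos: [448.7, 340.9, 300.3]
orientation: [-0.001, -0.131, 0.991, -0.0]
ft_force: [0.0, 1.2, -0.6]
grip_width: 85.6
grip_force: 0.0
```

Run:
```python
from h import *
c=cap("wrist"); save(c,"w1"); np.save("w1.npy",c["W"]); print(readout.get_state()["ee_pos"])
```

```text
[448.66145317 340.90804313 300.44989568]
```

View pics/w1.png

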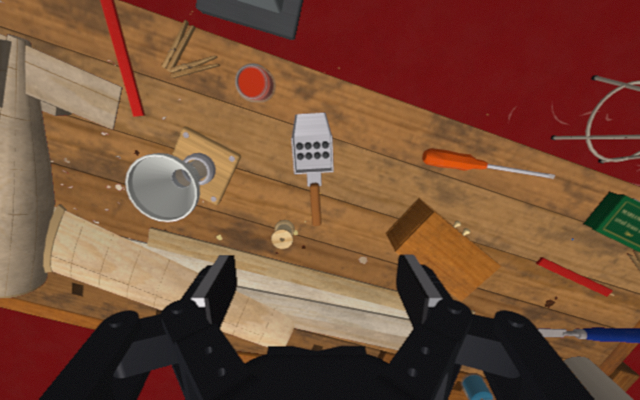

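Here the scoop pan is at (313,150), its handle runs from (314,185) to (317,222), the reel is at (283,236) and the funnel rim is at (162,187). Next I'll fit the poses from depth.

```bash
cat > fit.py <<'E'
from h import *
from scipy.optimize import least_squares
def circ(P):
    f=lambda q:np.hypot(P[:,0]-q[0],P[:,1]-q[1])-q[2]
    r=least_squares(f,[*P[:,:2].mean(0),40],loss="soft_l1",f_scale=1.5); return r.x.round(1),len(P)
def near(W,x,y,r,z0,z1):
    m=(np.hypot(W[...,0]-x,W[...,1]-y)<r)&(W[...,2]>z0)&(W[...,2]<z1); return W[m]
E
python3 - <<'E'
from fit import *
for n in("w1","top"):
    W=np.load(n+".npy"); print(n)
    F=near(W,515,170,60,124,140); print("funnel",circ(F),np.percentile(F[:,2],[10,50,90]))
    H=near(W,515,358,45,30,60); m=np.median(H,0); u,s,v=np.linalg.svd(H[:,:2]-H[:,:2].mean(0),full_matrices=False)
    t=(H[:,:2]-H[:,:2].mean(0))@v[0]; print("handle",H.mean(0).round(1),v[0],np.ptp(t),H[:,2].max(),len(H))
    S=near(W,425,335,75,3,30); print("scoop rng",len(S))
    for nm,a in dict(reel=(580,316,40,36,50),jar=(365,227,45,54,75)).items():
        P=near(W,*a); print(nm,P.mean(0).round(1),np.ptp(P,axis=0).round(1))
W=np.load("w1.npy")
for u,v in [(291,170),(334,170),(313,175),(296,113),(328,113),(312,115),(314,183),(317,222),(315,200)]: print(u,v,W[v,u].round(1))
E
```

```text
w1
funnel (array([509.8, 165.9,  40.5]), 965) [125.32321569 131.07682974 133.08761938]
handle [513.1 355.6  40.5] [0.94863431 0.3163747 ] 68.53203888399342 43.58001517298777 410
scoop rng 1785
reel [583.6 318.3  42.5] [34.5 34.2  8.9]
jar [365.1 229.7  59.8] [40.8 40.8 10. ]
top
funnel (array([509.2, 167.7,  40.4]), 125) [125.23715374 130.68932655 134.41987291]
handle [514.3 357.5  40.4] [-0.9492682  -0.31446763] 68.80157547192837 48.34113376459777 130
scoop rng 717
reel [583.2 321.   42.7] [30.7 33.8 12.6]
jar [363.5 231.9  60. ] [39.6 38.7 12.3]
291 170 [ 4.801e+02  3.048e+02 -2.000e-01]
334 170 [4.615e+02 3.731e+02 4.000e-01]
313 175 [472.6 340.6  25.7]
296 113 [390.7 291.5   1.6]
328 113 [377.9 339.    0.5]
312 115 [386.9 316.    9.7]
314 183 [482.3 344.9  34.3]
317 222 [541.1 365.6  41.8]
315 200 [506.6 353.   40.7]
```

Run:
```python
from h import *
s=readout.get_state()
for z in(110,29): delta([513.4,356,z],Rgoal(108.4),s)
```

```text
row [-0.0666, -0.0023, 0.1904, 0.0, -0.0002, -0.0183]
row [-0.0666, -0.0023, 0.2714, 0.0, -0.0002, -0.0183]
```

Call:
{"name": "apply_moves", "arguments": {
  "rows": [
    [[-0.0666,-0.0023,0.19,0,0,-0.0183],[-0.0666,-0.0023,0.19,0,0,-0.0183],[-0.0666,-0.0023,0.19,0,0,-0.0183],[-0.0666,-0.0023,0.19,0,0,-0.0183],[-0.0666,-0.0023,0.19,0,0,-0.0183],[-0.0666,-0.0023,0.19,0,0,-0.0183],[-0.0666,-0.0023,0.23,0,0,-0.0183],[-0.0666,-0.0023,0.25,0,0,-0.0183],[-0.0666,-0.0023,0.265,0,0,-0.0183],[-0.0666,-0.0023,0.2714,0,0,-0.0183],[-0.0666,-0.0023,0.2714,0,0,-0.0183],[-0.0666,-0.0023,0.2714,0,0,-0.0183]]
  ],
  "grip": 0
}}

```text
t: 2.45
ee_pos: [515.6, 355.7, 31.6]
orientation: [0.001, -0.159, 0.987, 0.001]
ft_force: [0.9, -0.2, 0.1]
grip_width: 43.2
grip_force: 0.0
```

Run:
```python
from h import *
c=cap("wrist"); save(c,"w2"); np.save("w2.npy",c["W"])
s=readout.get_state(); print(s["ee_pos"],s["ft_force"])
```

```text
[515.6756983  355.6353022   31.47879968] [-0.31329558  0.79195281  0.01201386]
```

View pics/w2.png

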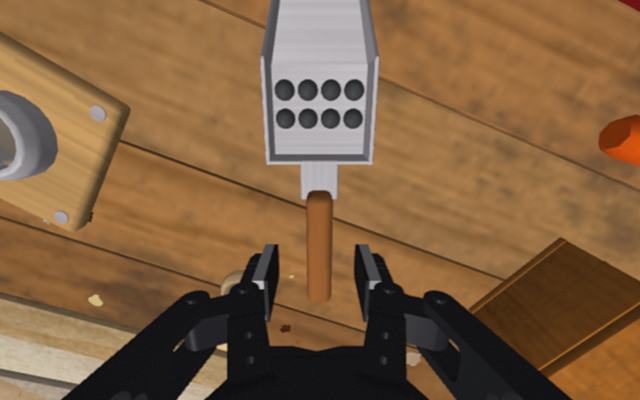

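The handle runs from (318,195) to (318,300), centred between the pads at (262,280) and (370,280). I'll close the gripper.

Call:
{"name": "apply_moves", "arguments": {
  "rows": [
    [[0,0,0,0,0,0],[0,0,0,0,0,0],[0,0,0,0,0,0],[0,0,0,0,0,0],[0,0,0,0,0,0],[0,0,0,0,0,0],[0,0,0,0,0,0]]
  ],
  "grip": -1
}}

```text
t: 3.2
ee_pos: [515.1, 355.1, 29.7]
orientation: [0.0, -0.159, 0.987, 0.0]
ft_force: [1.2, 0.0, 2.1]
grip_width: 10.6
grip_force: 58.8
```

```bash
cat >> h.py <<'E'
LIP=np.array([140,0,22.])  # lip in tool axes
def lipgoal(lip,psi,tilt): return np.array(lip)-Rgoal(psi,tilt).apply(LIP), Rgoal(psi,tilt)
FUN=np.array([509.6,166.6])
E
python3 - <<'E'
from h import *
s=readout.get_state(); print(s["ee_pos"])
p=s["ee_pos"]
delta(p+[0,0,160],Rgoal(108.4),s)
d=np.array([.949,.316])   # towards the handle
lip=[*(FUN+18*d),158]
for t in (0,): delta(*lipgoal(lip,108.4,-t),s)
E
```

```text
[515.10171566 355.11803963  29.72462226]
row [-0.0001, 0.0, -0.16, 0.0001, 0.0003, -0.0007]
row [-0.0938, -0.1769, -0.1502, 0.0001, 0.0003, -0.0007]
```

Call:
{"name": "apply_moves", "arguments": {
  "rows": [
    [[0,0,-0.004,0,0,0],[0,0,-0.014,0,0,0],[0,0,-0.03,0,0,0],[0,0,-0.05,0,0,0],[0,0,-0.07,0,0,0],[0,0,-0.09,0,0,0],[0,0,-0.11,0,0,0],[0,0,-0.128,0,0,0],[0,0,-0.142,0,0,0],[0,0,-0.15,0,0,0],[0,0,-0.152,0,0,0],[0,0,-0.152,0,0,0]]
  ]
}}

```text
t: 4.4
ee_pos: [514.7, 354.9, 181.2]
orientation: [-0.0, -0.159, 0.987, -0.0]
ft_force: [-0.4, 0.9, -0.3]
grip_width: 0.1
grip_force: 0.0
```

Call:
{"name": "apply_moves", "arguments": {
  "rows": [
    [[-0.002,-0.004,0,0,0,0],[-0.007,-0.013,0,0,0,0],[-0.015,-0.027,0,0,0,0],[-0.024,-0.044,0,0,0,0],[-0.033,-0.062,0,0,0,0],[-0.043,-0.081,0,0,0,0],[-0.053,-0.1,0,0,0,0],[-0.062,-0.118,0,0,0,0],[-0.071,-0.135,0,0,0,0],[-0.08,-0.151,0,0,0,0],[-0.087,-0.164,0,0,0,0],[-0.092,-0.173,0,0,0,0],[-0.094,-0.177,0,0,0,0],[-0.094,-0.177,0,0,0,0],[-0.094,-0.177,0,0,0,0]]
  ]
}}

```text
t: 5.9
ee_pos: [659.4, 216.9, 181.5]
orientation: [0.0, -0.159, 0.987, 0.0]
ft_force: [0.6, -0.3, 0.4]
grip_width: -0.1
grip_force: 0.0
```

Run:
```python
from fit import *
c=cap("wrist"); save(c,"w3"); np.save("w3.npy",c["W"]); W=c["W"]
s=readout.get_state(); print(s["ee_pos"],s["joints"])
# points in tool frame near scoop
T=quat(s["orientation"]).inv().apply((W.reshape(-1,3)-s["ee_pos"]))
m=(abs(T[:,1])<40)&(T[:,0]>30)&(T[:,0]<160)&(abs(T[:,2])<45); T=T[m]
for x in range(40,156,8):
    q=T[(abs(T[:,0]-x)<4)]
    if len(q): print(x,len(q),np.percentile(q[:,1],[1,99]).round(1),np.percentile(q[abs(q[:,1])<15][:,2],[5,50,95]).round(1) if (abs(q[:,1])<15).any() else "")
d=np.array([.949,.316]); lip=[*(FUN+18*d),156]
for t in (0,10,15,20,25,30,35,40,45,50): delta(*lipgoal([*lip[:2],156-t*.28],108.4,-t),s)
```

```text
[659.25495883 217.08957275 181.55641073] [ 2.64811527e-01  5.57643502e-01  8.70119066e-01  2.69012781e-04
  1.71373255e+00 -1.62596722e+00]
row [-0.0001, -0.0007, 0.0036, 0.0001, 0.0, -0.0004]
row [0.0059, -0.0007, -0.0176, 0.0001, -0.0555, -0.0004]
row [0.0104, -0.0007, -0.0277, 0.0, -0.0833, -0.0004]
row [0.0159, -0.0007, -0.0374, 0.0, -0.1111, -0.0004]
row [0.0223, -0.0007, -0.0466, 0.0, -0.1389, -0.0004]
row [0.0297, -0.0007, -0.0551, -0.0, -0.1666, -0.0004]
row [0.0379, -0.0007, -0.063, -0.0, -0.1944, -0.0004]
row [0.0468, -0.0007, -0.0701, -0.0, -0.2222, -0.0004]
row [0.0565, -0.0007, -0.0764, -0.0001, -0.25, -0.0004]
row [0.0668, -0.0007, -0.0818, -0.0001, -0.2777, -0.0004]
```

View pics/w3.png

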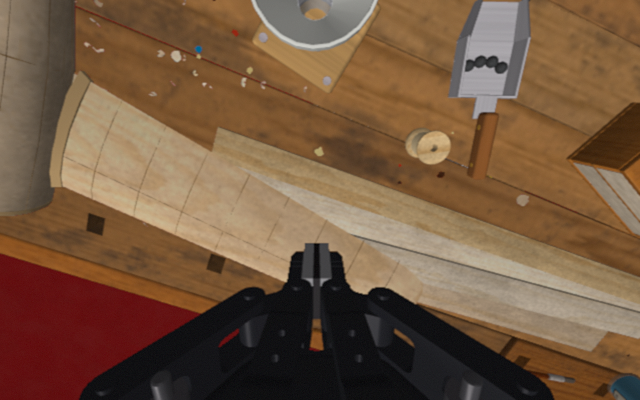

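The grip slipped. The scoop still lies on the bench, with its pan at (490,55) and its handle at (485,145), and four balls are visible at (487,63). I'll measure its present state.

Run:
```python
from fit import *
for n in("w2","w3"):
    W=np.load(n+".npy")
    H=near(W,513,356,50,12,60); 
    u,s,v=np.linalg.svd(H[:,:2]-H[:,:2].mean(0),full_matrices=False); d=v[0]*np.sign(v[0][0]); m=H.mean(0)
    print(n,m.round(1),d, len(H)); t=(H[:,:2]-m[:2])@d; y=(H[:,:2]-m[:2])@[-d[1],d[0]]
    for k in np.arange(-50,51,8):
        q=abs(t-k)<4
        if q.sum()>5: print(k,q.sum(),"z",np.percentile(H[q,2],[5,50,95]).round(1),"y",np.percentile(y[q],[3,97]).round(1))
P=near(np.load("w3.npy"),430,330,80,-20,60); 
c=cv2.imread("pics/w3.png"); o=cv2.resize(c[0:190,420:560],None,fx=3.15,fy=3.15,interpolation=cv2.INTER_CUBIC)
b=cv2.imread("pics/w2.png")[150:320,260:380]; b=cv2.resize(b,None,fx=3,fy=3)
z=np.zeros((598,800,3),np.uint8); z[:o.shape[0],:o.shape[1]]=o[:598]; z[:b.shape[0],441:441+b.shape[1]]=b[:,:359]
cv2.imwrite("pics/c3.png",z)
```

```text
w2 [501. 351.  38.] [0.95272534 0.3038329 ] 5064
-34 563 z [14.8 24.1 25.3] y [-11.3  12.5]
-26 493 z [23.4 24.4 25.4] y [-10.2  10.3]
-18 734 z [23.6 31.2 41.6] y [-10.2  10. ]
-10 379 z [35.5 41.  42.2] y [-7.4  7.2]
-2 352 z [38.  41.1 42.2] y [-6.8  7.4]
6 898 z [40.  50.8 59.1] y [-34.2  31.7]
14 446 z [39.  41.5 58.1] y [-22.7  20.2]
22 414 z [39.1 41.6 57.7] y [-22.6  20.3]
30 310 z [38.3 41.1 45.3] y [-6.8  7.8]
38 274 z [38.  41.1 42.2] y [-6.7  7.9]
46 201 z [38.9 40.9 42. ] y [-6.1  7.5]
w3 [515.7 354.8  24.9] [0.99779432 0.0663815 ] 2206
-50 46 z [12.5 20.8 24.6] y [16.5 19.2]
-42 88 z [13.4 19.6 24.8] y [17.8 21.1]
-34 189 z [12.3 14.6 24.4] y [-38.9  22.4]
-26 292 z [12.4 14.5 24.7] y [-38.6  24.1]
-18 187 z [12.3 18.2 24.6] y [-36.9  26.5]
-10 147 z [12.8 19.8 24.7] y [-35.   28.3]
-2 147 z [13.5 23.3 25. ] y [-33.   29.3]
6 272 z [14.5 24.  25.3] y [-31.   11.2]
14 184 z [22.3 24.3 25.5] y [-28.9  12.7]
22 202 z [23.5 38.2 41.8] y [-6.1 10.5]
30 186 z [26.5 40.  41.8] y [-2.1 12.8]
38 168 z [28.9 40.3 42.3] y [ 0.3 14.4]
46 98 z [28.8 39.8 42. ] y [ 2.3 14.7]
```

View pics/c3.png

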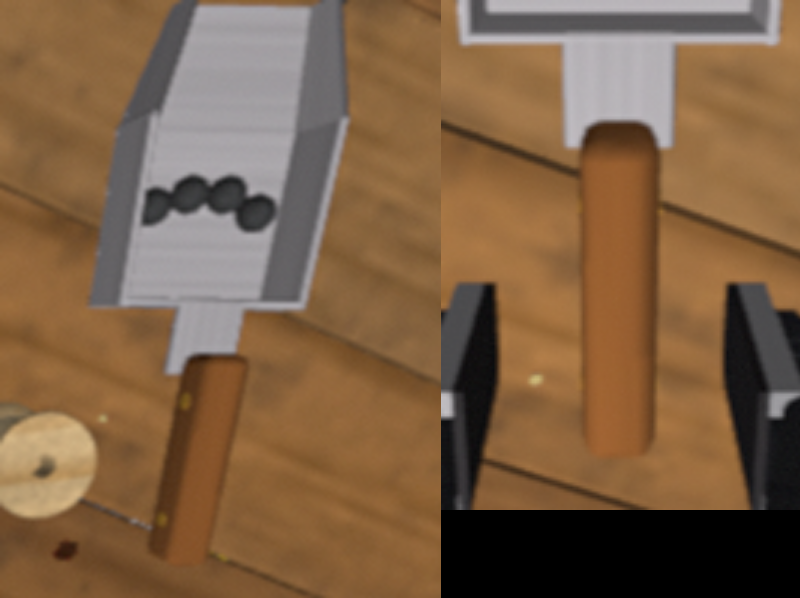

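Run:
```python
from fit import *
s=readout.get_state(); W=np.load("w3.npy"); c=optics.capture("wrist"); print(c["cx"],c["cy"],c["fx"],c["fy"])
Rt=quat(s["orientation"])
for u,v in [(310,246),(310,255),(322,246),(300,262),(310,270),(322,270),(316,290)]: print(u,v,c["range_z"][v,u],Rt.inv().apply(W[v,u]-s["ee_pos"]).round(1))
W2=np.load("w2.npy"); p=np.array([515.68,355.64,31.5]); R2=Rgoal(108.4)
for u,v in [(272,250),(272,262),(262,280),(263,300),(372,250)]: print(u,v,R2.inv().apply(W2[v,u]-p).round(1))
# scoop now
P=near(W,470,340,140,1.5,60); q=(P[:,1]>270)
P=P[q]; print(len(P)); H=P[P[:,2]>28]; 
u,sv,v=np.linalg.svd(H[:,:2]-H[:,:2].mean(0),full_matrices=False); d=v[0]*np.sign(v[0][0]);t=(H[:,:2]-H[:,:2].mean(0))@d
print("H",H.mean(0),d,t.min(),t.max())
print("reel",near(W,583,318,40,36,50).mean(0))
```

```text
316.1664838061465 199.44582103509117 280.80230931132775 280.80230931132775
310 246 150.00108 [  9.5  -4.9 -17.1]
310 255 140.06587 [ 10.   -4.7 -27.5]
322 246 150.42725 [ 10.4   1.5 -18.8]
300 262 143.38312 [  5.2  -9.9 -26.3]
310 270 128.43976 [  9.5  -4.4 -40.2]
322 270 128.31126 [ 10.6   1.1 -41.8]
316 290 123.811615 [  3.5  -1.7 -46.8]
272 250 [ 10.3 -24.3 -22.8]
272 262 [ 10.4 -22.6 -34.6]
262 280 [ 10.9 -24.5 -49.8]
263 300 [  2.7 -24.2 -52.5]
372 250 [-20.8  40.1  32.6]
9912
H [573.4835202  346.8180057   40.02701122] [ 0.36397419 -0.93140904] -32.81339616967615 47.96024323598179
reel [584.09931349 317.6293293   42.27780804]
```

Depth shows the closed fingertips about 17 mm behind the reported TCP, not ahead of it, so the pads only scraped the top of the handle. I'll check that with the scene camera and fit the scoop again.

Run:
```python
from fit import *
s=readout.get_state(); W=np.load("w3.npy"); Ri=quat(s["orientation"]).inv()
for v in range(238,252,2): print(v,Ri.apply(W[v,318]-s["ee_pos"]).round(1),end=" ")
c=cap("scene"); S=Ri.apply(c["W"].reshape(-1,3)-s["ee_pos"]).reshape(400,640,3)
m=(abs(S[...,0])<25)&(abs(S[...,1])<30)&(S[...,2]>-80)&(S[...,2]<60); print("\nscene tip",m.sum(),np.sort(S[m][:,2])[-12:].round(1))
c=cap("top"); np.save("top2.npy",c["W"])
for n,W in(("w3",W),("top",c["W"])):
    H=near(W,515,355,75,30,60); H=H[np.hypot(H[:,0]-584,H[:,1]-318)>30]
    u,sv,v=np.linalg.svd(H[:,:2]-H[:,:2].mean(0),full_matrices=False); d=v[0]*np.sign(v[0][0]);t=(H[:,:2]-H[:,:2].mean(0))@d
    mid=H[:,:2].mean(0)+d*(t.min()+t.max())/2
    print(n,"H",mid,H[:,2].mean(),np.degrees(np.arctan2(d[1],d[0])),t.min(),t.max(),len(H))
```

```text
238 [-61.6   0.3 133.9] 240 [-63.8   0.3 133.5] 242 [-66.5   0.3 133.6] 244 [ 10.4  -0.6 -16.5] 246 [  9.7  -0.6 -17.5] 248 [ 10.   -0.7 -20.3] 250 [ 10.2  -0.7 -22.7] 
scene tip 172 [-14.6 -14.5 -14.3 -13.7 -12.9 -12.4 -12.2 -11.8 -11.5 -11.3 -10.5  -9.9]
w3 H [560.99722874 365.88177757] 39.16592936472987 17.084897933150554 -27.006013719443914 28.635933612443818 1020
top H [559.23336347 370.37246145] 40.0801968888911 17.422305879176058 -27.139899897011258 28.3569154664727 106
```

Both cameras agree that the tips are about 14 mm behind the reported TCP, so the grasp point is near tool z = -33 mm. I'll go back with that offset.

Run:
```python
from h import *
delta([545,364,75],Rgoal(107.2))
```

```text
row [0.0623, 0.1755, 0.1066, 0.0, 0.0001, 0.0063]
```

Call:
{"name": "apply_moves", "arguments": {
  "rows": [
    [[0.0623,0.1755,0,0,0,0.0063],[0.0623,0.1755,0,0,0,0.0063],[0.0623,0.1755,0,0,0,0.0063],[0.0623,0.1755,0,0,0,0.0063],[0.0623,0.1755,0.1066,0,0,0.0063],[0.0623,0.1755,0.1066,0,0,0.0063],[0.0623,0.1755,0.1066,0,0,0.0063],[0.0623,0.1755,0.1066,0,0,0.0063],[0.0623,0.1755,0.1066,0,0,0.0063]]
  ],
  "grip": -0.3
}}

```text
t: 7.0
ee_pos: [546.9, 364.2, 78.4]
orientation: [0.002, -0.149, 0.989, 0.001]
ft_force: [0.4, -0.5, 0.2]
grip_width: 29.8
grip_force: 0.0
```

Run:
```python
from fit import *
c=cap("wrist"); save(c,"w4"); W=c["W"]; np.save("w4.npy",W); s=readout.get_state()
H=near(W,555,367,60,36,43.5); H=H[np.hypot(H[:,0]-584,H[:,1]-318)>25]
for _ in range(3):
    mu=H[:,:2].mean(0); d=np.linalg.svd(H[:,:2]-mu,full_matrices=False)[2][0]; d*=np.sign(d[0]); y=(H[:,:2]-mu)@[-d[1],d[0]]; H=H[abs(y)<10]
t=(H[:,:2]-mu)@d; print(mu,mu+d*(t.min()+t.max())/2,t.min(),t.max(),np.degrees(np.arctan2(d[1],d[0])),np.percentile(y,[2,98]),H[:,2].mean(),len(H),s["ee_pos"],s["grip_width"])
print("reel",near(W,583,318,30,38,46).mean(0))
```

```text
[563.45193323 369.61737541] [566.30719893 370.50309637] -31.83018050856729 37.809158295487045 17.23421129224564 [-7.13612616  7.19312905] 40.76992064308788 1582 [547.17622221 364.33276373  78.84398032] 29.51102880357226
reel [583.0275923  317.70967087  42.41735481]
```

View pics/w4.png

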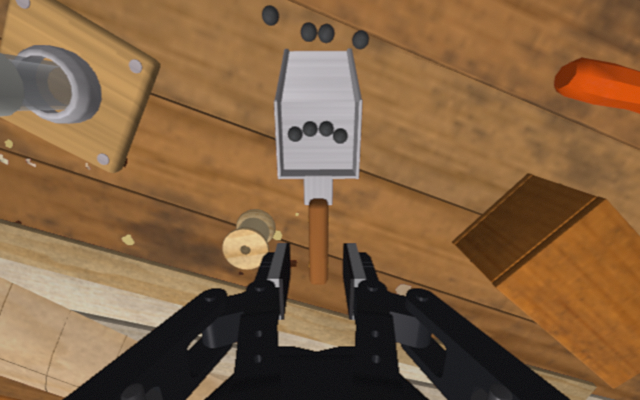

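Four balls lie loose in front of the spout, at pixels (270,15), (309,32), (326,33) and (361,40), and four are still in the pan. I'll regrip the scoop, pour those four, put the scoop back, and then pick up the loose balls one at a time.

Run:
```python
from fit import *
delta([553,366.4,-1],Rgoal(107.2))
W=np.load("w4.npy"); c=cv2.imread("pics/w4.png")
for u,v in [(270,15),(309,32),(326,33),(361,40)]:
    P=W[v-2:v+3,u-2:u+3].reshape(-1,3); print(P.mean(0).round(1),P[:,2].max().round(1))
```

```text
row [-0.0057, 0.0001, 0.0799, 0.0005, 0.0019, -0.0004]
[424.5 292.6  12.1] 13.7
[426.4 320.5  12.5] 13.6
[423.5 331.7  12. ] 13.7
[420.4 356.   11.9] 14.0
```

Call:
{"name": "apply_moves", "arguments": {
  "rows": [
    [[-0.0057,0,0.03,0,0.002,0],[-0.0057,0,0.05,0,0.002,0],[-0.0057,0,0.065,0,0.002,0],[-0.0057,0,0.075,0,0.002,0],[-0.0057,0,0.08,0,0.002,0],[-0.0057,0,0.08,0,0.002,0],[-0.0057,0,0.08,0,0.002,0]]
  ]
}}

```text
t: 7.75
ee_pos: [551.4, 365.6, -4.0]
orientation: [-0.002, -0.149, 0.989, -0.0]
ft_force: [-0.6, 0.9, 0.5]
grip_width: 29.7
grip_force: 0.0
```

Call:
{"name": "apply_moves", "arguments": {
  "rows": [
    [[0,0,0,0,0,0],[0,0,0,0,0,0],[0,0,0,0,0,0],[0,0,0,0,0,0],[0,0,0,0,0,0]]
  ],
  "grip": -1
}}

```text
t: 8.25
ee_pos: [551.4, 365.6, -4.1]
orientation: [-0.002, -0.149, 0.989, -0.0]
ft_force: [-0.0, -0.0, 6.1]
grip_width: 14.4
grip_force: 58.7
```

Call:
{"name": "apply_moves", "arguments": {
  "rows": [
    [[0,0,-0.002,0,0,0],[0,0,-0.006,0,0,0],[0,0,-0.01,0,0,0],[0,0,-0.01,0,0,0],[0,0,-0.01,0,0,0]]
  ]
}}

```text
t: 8.75
ee_pos: [550.9, 365.2, 4.8]
orientation: [-0.003, -0.149, 0.989, -0.0]
ft_force: [-0.1, -0.5, -0.8]
grip_width: 14.2
grip_force: 58.4
```

Run:
```python
from fit import *
c=cap("wrist"); W=c["W"]; save(c,"w5"); np.save("w5.npy",W); s=readout.get_state(); print(s["ee_pos"],s["ft_force"],s["grip_width"])
T=quat(s["orientation"]).inv().apply((W.reshape(-1,3)-s["ee_pos"]))
m=(abs(T[:,1])<40)&(T[:,0]>30)&(T[:,0]<150)&(T[:,2]<-1)&(T[:,2]>-60); T=T[m]
for x in range(36,146,8):
    q=T[(abs(T[:,0]-x)<4)]; k=q[abs(q[:,1])<12]
    if len(k): print(x,len(q),np.percentile(q[:,1],[1,99]).round(1),np.percentile(k[:,2],[5,50,95]).round(1))
```

```text
[550.7898199  365.14587453   4.56855353] [ 0.26715154 -0.37429066 -1.90935296] 13.959753377204953
36 3277 [-30.1  28.3] [-28.7 -18.2  -5.6]
44 1944 [-30.9  29.1] [-7.1 -6.1 -5.1]
52 2055 [-30.8  29. ] [-7.1 -6.1 -5. ]
60 1990 [-30.8  29.3] [-13.6  -6.1  -5.1]
68 2457 [-30.6  29.2] [-18.2 -16.4  -6.5]
76 2432 [-30.7  29.3] [-16.1  -6.1  -4.8]
84 2645 [-30.5  29.4] [-6.9 -5.8 -4.8]
92 2678 [-29.8  28.6] [-8.1 -6.7 -5.3]
100 2708 [-27.8  26.6] [-9.8 -8.4 -7. ]
108 2756 [-25.9  24.8] [-11.5 -10.1  -8.7]
116 2748 [-24.  23.] [-13.2 -11.8 -10.4]
124 767 [-21.6  34.1] [-13.9 -12.7 -11.3]
```

Run:
```python
import re
t=open("h.py").read(); t=t.replace("LIP=np.array([140,0,22.])","LIP=np.array([124,-0.7,-13.])"); open("h.py","w").write(t)
from h import *
s=readout.get_state(); delta(s["ee_pos"]+[0,0,141],Rgoal(107.2),s)
d=np.array([np.cos(np.radians(17.2)),np.sin(np.radians(17.2))])
delta(*lipgoal([*(FUN+18*d),158],107.2,0),s)
```

```text
row [0.0009, -0.0, -0.141, -0.0, -0.0021, -0.0003]
row [-0.0432, -0.1767, -0.1407, -0.0, -0.0021, -0.0003]
```

Call:
{"name": "apply_moves", "arguments": {
  "rows": [
    [[0,0,-0.004,0,0,0],[0,0,-0.014,0,0,0],[0,0,-0.03,0,0,0],[0,0,-0.05,0,0,0],[0,0,-0.07,0,0,0],[0,0,-0.09,0,0,0],[0,0,-0.11,0,0,0],[0,0,-0.127,0,0,0],[0,0,-0.137,0,0,0],[0,0,-0.141,0,0,0],[0,0,-0.141,0,0,0]]
  ]
}}

```text
t: 9.9
ee_pos: [551.9, 365.6, 146.5]
orientation: [-0.003, -0.149, 0.989, -0.0]
ft_force: [0.4, -0.0, -1.3]
grip_width: 14.3
grip_force: 58.4
```

Call:
{"name": "apply_moves", "arguments": {
  "rows": [
    [[-0.001,-0.004,0,0,0,0],[-0.004,-0.013,0,0,0,0],[-0.007,-0.027,0,0,0,0],[-0.011,-0.044,0,0,0,0],[-0.015,-0.062,0,0,0,0],[-0.02,-0.081,0,0,0,0],[-0.025,-0.1,0,0,0,0],[-0.03,-0.118,0,0,0,0],[-0.034,-0.135,0,0,0,0],[-0.038,-0.151,0,0,0,0],[-0.041,-0.164,0,0,0,0],[-0.043,-0.173,0,0,0,0],[-0.044,-0.177,0,0,0,0],[-0.044,-0.177,0,0,0,0],[-0.044,-0.177,0,0,0,0]]
  ]
}}

```text
t: 11.4
ee_pos: [645.8, 209.9, 145.5]
orientation: [-0.003, -0.149, 0.989, -0.0]
ft_force: [0.6, -0.7, -1.0]
grip_width: 14.5
grip_force: 58.4
```

```bash
cat >> h.py <<'E'
def dark(c,x,y,r,z0,z1):
    """connected dark blobs (balls) with world points"""
    g=c["color"].max(-1); W=c["W"]; m=((g<85)&(np.hypot(W[...,0]-x,W[...,1]-y)<r)&(W[...,2]>z0)&(W[...,2]<z1)).astype(np.uint8)
    n,l,st,ce=cv2.connectedComponentsWithStats(m)
    return [(ce[i].round(0).tolist(),int(st[i,4]),np.median(W[l==i],0).round(1).tolist()) for i in range(1,n) if st[i,4]>8]
E
python3 - <<'E'
from fit import *
c=cap("wrist"); save(c,"w6"); W=c["W"]; s=readout.get_state(); print(s["ee_pos"],s["grip_width"])
print(dark(c,566,190,90,150,190))
print("rim",circ(near(W,509,166,60,125,140)))
print(dark(c,424,325,80,1,20))
d=np.array([np.cos(np.radians(17.2)),np.sin(np.radians(17.2))])
for t in (0,5,10,15,20,25,30,35,40,45,50): delta(*lipgoal([*(FUN+18*d),158-t*.3],107.2,-t),s)
E
```

```text
[645.69838653 210.01241127 145.55509495] 14.272837710944492
[([282.0, 136.0], 3338, [601.0, 165.6, 166.1]), ([380.0, 27.0], 74, [533.0, 200.0, 170.9]), ([386.0, 64.0], 20, [544.7, 206.8, 172.7]), ([388.0, 80.0], 13, [550.1, 209.8, 173.1]), ([307.0, 132.0], 442, [580.9, 183.7, 162.2]), ([343.0, 138.0], 871, [578.7, 200.8, 162.1]), ([283.0, 139.0], 439, [587.9, 174.0, 162.1]), ([317.0, 262.0], 1792, [635.2, 204.1, 181.5])]
rim (array([511.6, 165.4,  39.9]), 351)
[([549.0, 1.0], 40, [424.2, 355.6, 7.6])]
row [0.0008, -0.0005, 0.0006, 0.0001, -0.002, 0.0]
row [0.0002, -0.0005, -0.0088, 0.0001, -0.0298, 0.0]
row [0.0006, -0.0005, -0.0182, 0.0001, -0.0576, 0.0]
row [0.0019, -0.0005, -0.0275, 0.0001, -0.0853, 0.0]
row [0.0041, -0.0005, -0.0366, 0.0001, -0.1131, 0.0]
row [0.0073, -0.0005, -0.0455, 0.0001, -0.1409, 0.0]
row [0.0113, -0.0005, -0.0541, 0.0001, -0.1687, -0.0]
row [0.0162, -0.0005, -0.0623, 0.0001, -0.1964, -0.0]
row [0.0219, -0.0005, -0.0701, 0.0001, -0.2242, -0.0]
row [0.0285, -0.0005, -0.0773, 0.0001, -0.252, -0.0]
row [0.0357, -0.0005, -0.0839, 0.0001, -0.2798, -0.0]
```

Call:
{"name": "apply_moves", "arguments": {
  "rows": [
    [[0.0004,0,-0.004,0,-0.015,0],[0.0002,0,-0.0088,0,-0.03,0],[0.0003,0,-0.0135,0,-0.044,0],[0.0006,0,-0.0182,0,-0.058,0],[0.001,0,-0.022,0,-0.069,0],[0.0014,0,-0.025,0,-0.077,0],[0.0019,0,-0.0275,0,-0.085,0],[0.0024,0,-0.03,0,-0.093,0],[0.0032,0,-0.033,0,-0.102,0],[0.0041,0,-0.0366,0,-0.113,0],[0.0056,0,-0.041,0,-0.127,0],[0.0073,0,-0.0455,0,-0.141,0],[0.0092,0,-0.05,0,-0.155,0],[0.0113,0,-0.054,0,-0.169,0],[0.0162,0,-0.0623,0,-0.196,0],[0.0219,0,-0.07,0,-0.224,0],[0.0285,0,-0.0773,0,-0.252,0],[0.0357,0,-0.0839,0,-0.28,0],[0.0357,0,-0.0839,0,-0.28,0],[0.0357,0,-0.0839,0,-0.28,0]]
  ]
}}

```text
t: 13.45
ee_pos: [612.3, 198.9, 230.0]
orientation: [0.418, -0.135, 0.896, 0.063]
ft_force: [0.3, -1.1, -0.8]
grip_width: 14.0
grip_force: 58.6
```

Run:
```python
from fit import *
s=readout.get_state(); print(s["ee_pos"],s["grip_width"])
for n in("wrist","scene","top"):
    c=cap(n); save(c,"p_"+n)
    print(n,"hi",[b for b in dark(c,530,175,90,20,220)][:12]); print(" bench",dark(c,500,200,200,1,14))
im=cv2.imread("pics/p_wrist.png"); a=cv2.resize(cv2.imread("pics/p_scene.png")[160:280,220:340],(400,400),interpolation=cv2.INTER_CUBIC)
o=np.zeros((600,800,3),np.uint8); o[:300,:480]=cv2.resize(im,(480,300)); o[200:600,400:]=a
o[300:600,:400]=cv2.resize(cv2.imread("pics/p_top.png")[150:255,195:335],(400,300),interpolation=cv2.INTER_CUBIC)
cv2.imwrite("pics/m1.png",o)
```

```text
[612.27876716 198.9398516  229.9613985 ] 13.969525015712419
wrist hi [([296.0, 197.0], 191, [586.6, 176.8, 209.2]), ([350.0, 197.0], 39, [578.3, 206.2, 208.8])]
 bench []
scene hi []
 bench []
top hi []
 bench []
```

View pics/m1.png

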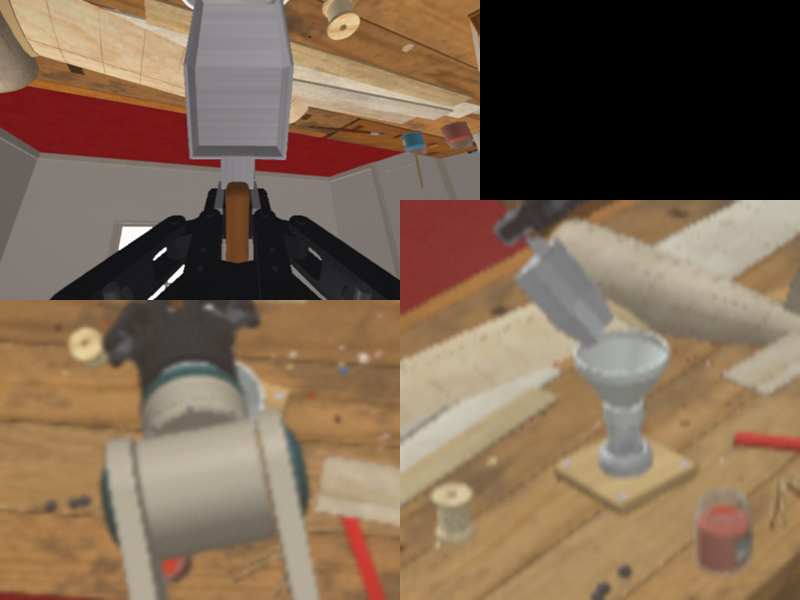

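The pan is empty and the funnel and tube look fine in the scene view at (625,350). The loose balls are still on the bench. Now I'll put the scoop back, a little farther from them.

Run:
```python
from fit import *
s=readout.get_state(); 
delta([645.7,210,146],Rgoal(107.2,.5),s)
W=np.load("w5.npy"); 
for u,v in [(318,330),(300,345)]: pass
W=np.load("w4.npy"); print(near(W,610,385,20,-5,40)[:,2].max(), near(W,590,377,12,-5,22)[:,2].max() if len(near(W,590,377,12,-5,22)) else None)
```

```text
row [0.0427, 0.0008, 0.0806, -0.0001, 0.2809, -0.0003]
39.989446424578716 1.761268085726698
```

Call:
{"name": "apply_moves", "arguments": {
  "rows": [
    [[0.0427,0.0008,0.0806,0,0.281,0],[0.0427,0.0008,0.0806,0,0.281,0],[0.0427,0.0008,0.0806,0,0.281,0],[0.0427,0.0008,0.0806,0,0.281,0],[0.0427,0.0008,0.0806,0,0.281,0],[0.0427,0.0008,0.0806,0,0.281,0],[0.0427,0.0008,0.0806,0,0.281,0],[0.0427,0.0008,0.0806,0,0.281,0],[0.0427,0.0008,0.0806,0,0.281,0]]
  ]
}}

```text
t: 14.5
ee_pos: [644.9, 209.9, 145.6]
orientation: [-0.003, -0.149, 0.989, -0.001]
ft_force: [-0.8, 0.1, 0.2]
grip_width: 14.2
grip_force: 59.9
```

Call:
{"name": "apply_moves", "arguments": {
  "rows": [
    [[0.0246,0.1764,0,0,0,0],[0.0246,0.1764,0,0,0,0],[0.0246,0.1764,0,0,0,0],[0.0246,0.1764,0,0,0,0],[0.0246,0.1764,0.04,0,0,0],[0.0246,0.1764,0.08,0,0,0],[0.0246,0.1764,0.115,0,0,0],[0.0246,0.1764,0.115,0,0,0],[0.0246,0.1764,0.115,0,0,0],[0.0246,0.1764,0.115,0,0,0]]
  ]
}}

```text
t: 15.5
ee_pos: [570.0, 371.6, 34.6]
orientation: [-0.002, -0.149, 0.989, 0.0]
ft_force: [0.9, 0.8, -1.2]
grip_width: 14.7
grip_force: 59.8
```

Run:
```python
from fit import *
s=readout.get_state(); print(s["ee_pos"],s["ft_force"])
delta([570,371.3,-3.5],Rgoal(107.2),s)
```

```text
[569.96404131 371.63393817  34.64779111] [ 0.94933441  0.75413615 -1.21612295]
row [-0.0001, -0.0004, 0.0381, 0.0005, -0.001, -0.0003]
```

Call:
{"name": "apply_moves", "arguments": {
  "rows": [
    [[0,0,0.015,0,0,0],[0,0,0.026,0,0,0],[0,0,0.033,0,0,0],[0,0,0.0365,0,0,0],[0,0,0.038,0,0,0],[0,0,0.038,0,0,0]]
  ]
}}

```text
t: 16.1
ee_pos: [568.4, 370.9, -7.3]
orientation: [-0.004, -0.149, 0.989, -0.001]
ft_force: [-1.4, 0.4, 0.8]
grip_width: 14.2
grip_force: 60.2
```

Call:
{"name": "apply_moves", "arguments": {
  "rows": [
    [[0,0,0,0,0,0],[0,0,0,0,0,0],[0,0,-0.03,0,0,0],[0,0,-0.07,0,0,0],[0,0,-0.12,0,0,0],[0.09,0.0,-0.12,0,0,0],[0.09,0,-0.12,0,0,0],[0.09,0,-0.12,0,0,0],[0.09,0,-0.12,0,0,0]]
  ],
  "grip": -0.5
}}

```text
t: 17.0
ee_pos: [482.8, 344.5, 113.7]
orientation: [-0.004, -0.149, 0.989, -0.001]
ft_force: [0.0, -0.7, 0.6]
grip_width: 21.3
grip_force: 0.0
```

Run:
```python
from fit import *
s=readout.get_state(); print(s["ee_pos"],s["ft_force"],s["grip_width"])
c=cap("wrist"); save(c,"w7"); np.save("w7.npy",c["W"]); W=c["W"]
print(dark(c,424,325,110,-3,20))
H=near(W,590,377,50,30,50); H=H[np.hypot(H[:,0]-584,H[:,1]-318)>28]; print("handle",H.mean(0),np.percentile(H[:,2],[50,95]))
P=near(W,500,350,40,-1,35); print(np.percentile(P[:,2],[2,50,98]))
print("reel",near(W,583,318,30,38,46).mean(0))
```

```text
[482.84083064 344.52359998 113.67947133] [ 0.02728264 -0.65789025  0.55697739] 21.261177277891125
[([281.0, 116.0], 123, [423.2, 291.8, 10.8]), ([317.0, 128.0], 239, [423.5, 325.7, 10.7]), ([350.0, 133.0], 123, [418.6, 355.1, 10.9]), ([222.0, 183.0], 9, [501.7, 251.8, -1.0]), ([238.0, 188.0], 16, [502.7, 267.4, -1.0]), ([265.0, 198.0], 43, [504.2, 296.9, -1.3]), ([286.0, 196.0], 9, [490.2, 315.8, 17.8]), ([314.0, 238.0], 29, [528.2, 354.7, 7.4])]
handle [571.9261292  370.76503782  40.31215844] [40.99160918 42.25866128]
[-0.04061356  2.86675941 24.87699223]
reel [575.86726331 308.44124761  42.21042995]
```

Run:
```python
from fit import *
W=np.load("w7.npy"); P=near(W,578,312,60,38,46); P=P[np.hypot(P[:,0]-583,P[:,1]-318)<45]; 
print("reel",P[:,:2].min(0),P[:,:2].max(0),P.mean(0))
delta([423.5,293,60],Rgoal(0))
```

```text
reel [567.05793151 301.21413791] [586.50345844 317.29327163] [575.86726331 308.44124761  42.21042995]
row [0.0725, -0.0318, 0.0546, -0.0021, -0.0018, 0.5953]
```

Call:
{"name": "apply_moves", "arguments": {
  "rows": [
    [[0.0725,-0.0318,0.0,0,0,0.595],[0.0725,-0.0318,0.0,0,0,0.595],[0.0725,-0.0318,0.0,0,0,0.595],[0.0725,-0.0318,0.0,0,0,0.595],[0.0725,-0.0318,0.0,0,0,0.595],[0.0725,-0.0318,0.0,0,0,0.595],[0.0725,-0.0318,0.0,0,0,0.595],[0.0725,-0.0318,0.0,0,0,0.595],[0.0725,-0.0318,0.02,0,0,0.595],[0.0725,-0.0318,0.04,-0.002,-0.0018,0.595],[0.0725,-0.0318,0.0546,-0.002,-0.0018,0.595],[0.0725,-0.0318,0.0546,-0.002,-0.0018,0.595],[0.0725,-0.0318,0.0546,-0.002,-0.0018,0.595],[0.0725,-0.0318,0.0546,-0.002,-0.0018,0.595],[0.0725,-0.0318,0.0546,-0.002,-0.0018,0.595]]
  ],
  "grip": -0.55
}}

```text
t: 18.55
ee_pos: [423.8, 293.0, 59.8]
orientation: [-0.0, 0.706, 0.708, -0.001]
ft_force: [0.3, 0.2, -1.0]
grip_width: 18.9
grip_force: 0.0
```

```bash
cat >> h.py <<'E'
def balls(c,x,y,r):
    """circle-ish blobs on the bench; ray-intersect the blob centre with z=6"""
    out=[]
    for ce,a,p in dark(c,x,y,r,1.5,16):
        ray=c["R"]@np.array([(ce[0]-c["cx"])/c["fx"],(ce[1]-c["cy"])/c["fy"],1]); k=(6-c["p"][2])/ray[2]
        out.append((ce,a,(c["p"]+k*ray).round(1).tolist()))
    return out
E
python3 - <<'E'
from fit import *
s=readout.get_state(); print(s["ee_pos"],s["grip_width"],quat(s["orientation"]).as_matrix().round(3).tolist())
c=cap("wrist"); save(c,"w8"); np.save("w8.npy",c["W"]); b=balls(c,424,325,60); print(b)
E
```

```text
[423.84735689 292.97646056  59.78258301] 18.936619920629827 [[-0.003, 1.0, -0.001], [1.0, 0.003, -0.001], [-0.001, -0.001, -1.0]]
[([307.0, 132.0], 190, [418.4, 355.7, 6.0]), ([314.0, 173.0], 329, [423.4, 325.6, 6.0]), ([314.0, 215.0], 151, [423.4, 291.6, 6.0])]
```

Call:
{"name": "apply_moves", "arguments": {
  "rows": [
    [[-0.0008,0,0.04,0,0,0],[-0.0008,0,0.06,0,0,0],[-0.0008,0,0.069,0,0,0],[-0.0008,0,0.071,0,0,0],[-0.0008,0,0.071,0,0,0]]
  ]
}}

```text
t: 19.1
ee_pos: [422.8, 291.8, -9.3]
orientation: [-0.0, 0.706, 0.708, -0.002]
ft_force: [-9.6, -5.7, 15.5]
grip_width: 19.5
grip_force: 8.1
```

Call:
{"name": "apply_moves", "arguments": {
  "rows": [
    [[0,0,0,0,0,0],[0,0,0,0,0,0],[0,0,0,0,0,0],[0,0,0,0,0,0]]
  ],
  "grip": -1
}}

```text
t: 19.5
ee_pos: [424.3, 292.6, -9.0]
orientation: [0.0, 0.706, 0.708, 0.001]
ft_force: [-1.5, -1.4, 10.0]
grip_width: 7.6
grip_force: 60.0
```

Call:
{"name": "apply_moves", "arguments": {
  "rows": [
    [[0,0,-0.01,0,0,0],[0,0,-0.04,0,0,0],[0,0,-0.06,0,0,0],[0,0,-0.06,0,0,0]]
  ]
}}

```text
t: 19.9
ee_pos: [425.0, 293.1, 52.5]
orientation: [0.001, 0.707, 0.708, 0.002]
ft_force: [0.1, 0.6, 0.1]
grip_width: 7.4
grip_force: 58.6
```

Run:
```python
from fit import *
s=readout.get_state(); print(s["ee_pos"],s["grip_width"],s["grip_force"])
c=cap("wrist"); save(c,"w9"); print(balls(c,424,325,90))
a=cv2.imread("pics/w8.png")[90:340,220:420]; b=cv2.imread("pics/w9.png")[90:340,220:420]
cv2.imwrite("pics/m2.png",cv2.resize(np.hstack([a,b]),(800,500)))
```

```text
[424.96085013 293.08713756  52.50029278] 7.429160549646339 58.62159311771393
[([305.0, 133.0], 205, [418.7, 356.0, 6.0]), ([312.0, 176.0], 363, [423.4, 325.4, 6.0])]
```

View pics/m2.png

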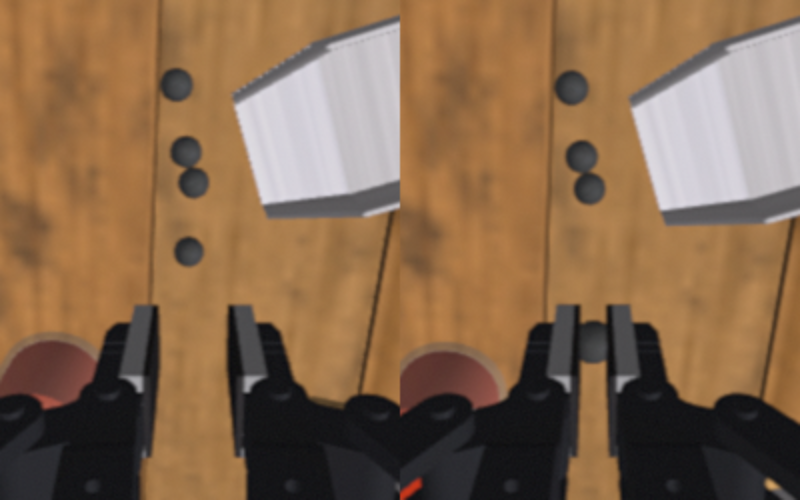

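The right half shows the ball held between the pads at (592,340); the pair and the last single ball are still in place. This was the last of my ten pictures, so from here I check by numbers. Next, drop this ball in the funnel.

Call:
{"name": "apply_moves", "arguments": {
  "rows": [
    [[0,0,-0.045,0,0,0],[-0.03,0.02,-0.08,0,0,0],[-0.127,0.085,-0.08,0,0,0],[-0.127,0.085,-0.08,0,0,0],[-0.127,0.085,-0.08,0,0,0],[-0.127,0.085,-0.08,0,0,0],[-0.127,0.085,-0.074,0,0,0],[-0.127,0.085,-0.074,0,0,0]]
  ]
}}

```text
t: 20.75
ee_pos: [506.8, 165.8, 120.6]
orientation: [-0.001, 0.706, 0.708, -0.002]
ft_force: [-0.9, -0.8, -0.2]
grip_width: 7.4
grip_force: 58.7
```

Call:
{"name": "apply_moves", "arguments": {
  "rows": [
    [[0,0,0,0,0,0],[0,0,0,0,0,0],[0,0,0,0,0,0]]
  ],
  "grip": -0.6
}}

```text
t: 21.05
ee_pos: [507.9, 165.5, 122.5]
orientation: [-0.0, 0.706, 0.708, -0.001]
ft_force: [0.4, -0.1, -0.2]
grip_width: 17.2
grip_force: 0.0
```

Run:
```python
from fit import *
s=readout.get_state(); print(s["ee_pos"],s["grip_width"])
c=cap("wrist"); save(c,"w10"); print(circ(near(c["W"],510,166,60,124,140)))
for n,w in zip("ab",([420,356,40],[425,326.3,40])): delta(w,Rgoal(0),s)
b=dark(c,510,166,45,0,150);print(b)
```

```text
[507.87007711 165.52243612 122.54362141] 17.185433442705992
(array([510.5, 165.6,  40.1]), 2667)
row [0.1907, -0.0874, 0.0825, -0.0005, 0.0004, 0.0006]
row [0.161, -0.0824, 0.0825, -0.0005, 0.0004, 0.0006]
[([318.0, 171.0], 20, [511.2, 189.2, 22.2]), ([320.0, 208.0], 69, [512.6, 157.4, 33.9]), ([289.0, 252.0], 263, [495.4, 175.0, 144.6]), ([342.0, 255.0], 344, [521.9, 171.9, 143.4]), ([300.0, 266.0], 18, [500.8, 167.0, 148.0])]
```

Call:
{"name": "apply_moves", "arguments": {
  "rows": [
    [[0.1901,-0.0889,-0.01,0,0,0],[0.1901,-0.0889,-0.01,0,0,0],[0.1901,-0.0889,0,0,0,0],[0.1901,-0.0889,0.02,0,0,0],[0.1901,-0.0889,0.07,0,0,0],[0.1901,-0.0889,0.09,0,0,0],[0.1901,-0.0889,0.11,0,0,0],[0.1901,-0.0889,0.123,0,0,0],[0.1901,-0.0889,0.129,0,0,0],[0.1901,-0.0889,0.129,0,0,0]]
  ]
}}

```text
t: 22.1
ee_pos: [418.7, 354.7, -6.9]
orientation: [-0.0, 0.707, 0.707, -0.001]
ft_force: [-0.4, -1.4, 0.0]
grip_width: 17.3
grip_force: 0.2
```

Call:
{"name": "apply_moves", "arguments": {
  "rows": [
    [[0,0,0,0,0,0],[0,0,0,0,0,0],[0,0,0,0,0,0],[0,0,0,0,0,0]]
  ],
  "grip": -1
}}

```text
t: 22.5
ee_pos: [419.1, 355.1, -6.1]
orientation: [-0.0, 0.707, 0.707, -0.0]
ft_force: [0.1, -0.1, 1.6]
grip_width: 7.2
grip_force: 58.8
```

Call:
{"name": "apply_moves", "arguments": {
  "rows": [
    [[0,0,-0.045,0,0,0],[0,0,-0.09,0,0,0],[-0.04,0.02,-0.13,0,0,0],[-0.19,0.0914,-0.134,0,0,0],[-0.19,0.0914,-0.134,0,0,0],[-0.19,0.0914,-0.134,0,0,0],[-0.19,0.0914,-0.134,0,0,0],[-0.19,0.0914,-0.132,0,0,0],[-0.19,0.0914,-0.132,0,0,0]]
  ]
}}

```text
t: 23.4
ee_pos: [510.3, 165.0, 125.1]
orientation: [-0.001, 0.707, 0.707, -0.001]
ft_force: [0.2, 0.1, 0.8]
grip_width: 6.9
grip_force: 59.0
```

Call:
{"name": "apply_moves", "arguments": {
  "rows": [
    [[0,0,0,0,0,0],[0,0,0,0,0,0],[0,0,0,0,0,0]]
  ],
  "grip": -0.6
}}

```text
t: 23.7
ee_pos: [510.2, 166.0, 125.3]
orientation: [-0.0, 0.706, 0.708, -0.001]
ft_force: [0.6, -0.0, 0.5]
grip_width: 17.0
grip_force: 0.0
```

Run:
```python
from fit import *
s=readout.get_state(); print(s["ee_pos"],s["grip_width"])
c=cap("wrist"); save(c,"w11"); print(dark(c,510,166,45,0,130)); print(balls(c,424,325,90))
c=cap("scene"); save(c,"s11"); print("scene",balls(c,424,325,90)); c=cap("top"); save(c,"t11"); print("top",balls(c,424,325,90))
```

```text
[510.1530182  165.9959898  125.33777857] 17.015247126773207
[([315.0, 171.0], 19, [510.2, 189.1, 22.9]), ([317.0, 207.0], 72, [512.2, 157.3, 34.3]), ([333.0, 300.0], 9, [522.5, 127.1, 126.2])]
[([212.0, 10.0], 229, [424.4, 321.4, 6.0])]
scene []
top []
```

Run:
```python
from fit import *
im=cv2.imread("pics/w8.png").max(-1)[150:195,295:335]; n,l,st,ce=cv2.connectedComponentsWithStats((im<95).astype(np.uint8)); i=st[1:,4].argmax()+1
ys,xs=np.where(l==i); print(st[i]); P=np.c_[xs,ys].astype(np.float32); _,k,cc=cv2.kmeans(P,2,None,(3,50,.1),5,0)
c=optics.capture("wrist"); T=np.array(c["tool_from_camera"]); Rm=Rgoal(0).as_matrix(); p0=np.array([423.85,292.98,59.78])
B=[]
for u,v in cc+[295,150]:
    r=Rm@T[:3,:3]@np.array([(u-c["cx"])/c["fx"],(v-c["cy"])/c["fy"],1]); o=Rm@T[:3,3]+p0; B.append(o+r*(6-o[2])/r[2])
B=np.array(B); print(cc+[295,150],B.round(1)); d=B[1]-B[0]; d*=np.sign(d[1]); psi=np.degrees(np.arctan2(d[1],d[0]))-90; print(psi,B.mean(0))
m=B.mean(0); 
for z in(60,-6.5): delta([m[0]+.5,m[1],z],Rgoal(psi))
```

```text
[ 10   8  19  31 358]
[[316.25714302 180.74285698]
 [312.33879662 165.44808674]] [[425.3 319.7   6. ]
 [422.3 331.4   6. ]]
13.941062022651508 [423.81121471 325.55147191   6.        ]
row [0.1604, -0.0857, 0.0653, -0.0006, 0.0003, -0.077]
row [0.1604, -0.0856, 0.1318, -0.0006, 0.0003, -0.077]
```

Call:
{"name": "apply_moves", "arguments": {
  "rows": [
    [[0.1604,-0.0857,-0.01,0,0,-0.077],[0.1604,-0.0857,-0.01,0,0,-0.077],[0.1604,-0.0857,0,0,0,-0.077],[0.1604,-0.0857,0.02,0,0,-0.077],[0.1604,-0.0857,0.06,0,0,-0.077],[0.1604,-0.0857,0.085,0,0,-0.077],[0.1604,-0.0857,0.107,0,0,-0.077],[0.1604,-0.0857,0.124,0,0,-0.077],[0.1604,-0.0857,0.1315,0,0,-0.077],[0.1604,-0.0857,0.1315,0,0,-0.077]]
  ]
}}

```text
t: 24.9
ee_pos: [423.9, 324.9, -7.1]
orientation: [-0.001, 0.616, 0.788, -0.002]
ft_force: [-1.2, -0.7, 0.2]
grip_width: 16.9
grip_force: 0.0
```

Call:
{"name": "apply_moves", "arguments": {
  "rows": [
    [[0,0,0,0,0,0],[0,0,0,0,0,0],[0,0,0,0,0,0],[0,0,0,0,0,0]]
  ],
  "grip": -1
}}

```text
t: 25.3
ee_pos: [424.7, 325.4, -5.6]
orientation: [-0.0, 0.616, 0.788, -0.001]
ft_force: [-1.1, -0.4, -0.4]
grip_width: 8.1
grip_force: 58.6
```

Call:
{"name": "apply_moves", "arguments": {
  "rows": [
    [[0,0,-0.01,0,0,0],[0,0,-0.03,0,0,0],[0,0,-0.07,0,0,0],[0,0,-0.1,0,0,0],[0,0,-0.1,0,0,0]]
  ]
}}

```text
t: 25.8
ee_pos: [427.0, 327.0, 100.1]
orientation: [0.001, 0.616, 0.788, 0.004]
ft_force: [-1.3, 0.6, -0.3]
grip_width: 8.3
grip_force: 58.7
```

Run:
```python
from fit import *
s=readout.get_state(); c=cap("wrist"); save(c,"w12"); print(s["ee_pos"],balls(c,424,325,120))
g=c["color"]; p=s["ee_pos"]; 
T=quat(s["orientation"]).inv().apply(c["W"].reshape(-1,3)-p).reshape(400,640,3)
m=(abs(T[...,1])<3.4)&(abs(T[...,0])<16)&(abs(T[...,2]+15)<14); print(m.sum(),T[m][:,0].min() if m.any() else 0,T[m][:,0].max() if m.any() else 0)
delta([510.5,165.7,128],Rgoal(14),s)
```

```text
[427.03687725 327.0083567  100.06761677] []
494 -11.863462823742617 12.840961087421645
row [-0.1766, 0.0424, -0.0281, 0.0024, -0.0008, -0.0005]
```

Call:
{"name": "apply_moves", "arguments": {
  "rows": [
    [[0,0,-0.03,0,0,0],[-0.1766,0.0424,-0.03,0,0,0],[-0.1766,0.0424,-0.03,0,0,0],[-0.1766,0.0424,-0.03,0,0,0],[-0.1766,0.0424,-0.03,0,0,0],[-0.1766,0.0424,-0.03,0,0,0],[-0.1766,0.0424,-0.028,0,0,0],[-0.1766,0.0424,-0.028,0,0,0]]
  ]
}}

```text
t: 26.65
ee_pos: [507.4, 164.9, 120.8]
orientation: [-0.001, 0.616, 0.788, -0.002]
ft_force: [0.2, 0.1, -0.5]
grip_width: 6.7
grip_force: 63.9
```

Call:
{"name": "apply_moves", "arguments": {
  "rows": [
    [[0,0,0,0,0,0],[0,0,0,0,0,0],[0,0,0,0,0,0]]
  ],
  "grip": -0.6
}}

```text
t: 26.95
ee_pos: [508.1, 164.8, 121.9]
orientation: [-0.0, 0.616, 0.788, -0.001]
ft_force: [0.2, 0.9, -0.3]
grip_width: 16.9
grip_force: 0.0
```

Call:
{"name": "apply_moves", "arguments": {
  "rows": [
    [[0,0,-0.05,0,0,0],[0,0,-0.1,0,0,0],[-0.06,0,-0.1,0,0,0],[-0.085,0,-0.1,0,0,0],[-0.085,0,-0.1,0,0,0],[-0.085,0,-0.1,0,0,0]]
  ]
}}

```text
t: 27.55
ee_pos: [528.9, 81.6, 221.8]
orientation: [-0.001, 0.617, 0.787, -0.001]
ft_force: [-0.3, 0.4, 0.5]
grip_width: 17.2
grip_force: 0.0
```

Run:
```python
from fit import *
s=readout.get_state(); print(s["ee_pos"],s["grip_width"])
for n in ("wrist","scene"):
    c=cap(n); save(c,"f_"+n); print(n,dark(c,510,166,46,0,140)); print("  bench",balls(c,460,270,230))
c=cap("wrist"); W=c["W"]
# throat view: project tube axis points
for z in (14,30,45,60,80,100,132):
    q=c["R"].T@(np.array([510.5,165.7,z])-c["p"]); u,v=int(q[0]/q[2]*c["fx"]+c["cx"]),int(q[1]/q[2]*c["fy"]+c["cy"])
    if 0<=u<640 and 0<=v<400: print(z,u,v,c["color"][v,u],W[v,u].round(0))
g=c["color"].max(-1)[60:180:4,270:370:4]; 
q=c["R"].T@(np.array([510.5,165.7,60])-c["p"]); u,v=int(q[0]/q[2]*c["fx"]+c["cx"]),int(q[1]/q[2]*c["fy"]+c["cy"])
print(c["color"].max(-1)[v-24:v+25:3,u-24:u+25:3]); print(np.nan_to_num(W[v-24:v+25:3,u-24:u+25:3,2]).round(0).astype(int))
```

```text
[528.86825929  81.58706755 221.83136189] 17.173794475060145
wrist [([317.0, 100.0], 342, [510.4, 164.9, 34.7])]
  bench [([346.0, 15.0], 90, [520.1, 261.4, 6.0])]
scene []
  bench []
14 317 100 [82 71 58] [510. 166.  41.]
30 317 100 [82 71 58] [510. 166.  41.]
45 317 100 [82 71 58] [510. 166.  41.]
60 317 100 [82 71 58] [510. 166.  41.]
80 317 100 [82 71 58] [510. 166.  41.]
100 317 99 [56 55 58] [509. 167.  43.]
132 318 99 [57 58 60] [510. 167.  43.]
[[202 200 198 194 190 187 181 176 168 163 154 149 142 135 133 128 123]
 [203 201 200 198 190 187 182 177 168 162 151 146 137 133 127 124 121]
 [204 203 201 199 195 190 183 176 167 159 150 141 136 129 124 121 119]
 [205 204 203 200 198 192 187 178 168 156 145 137 130 123 121 116 114]
 [206 205 205 202 201 196 189 163 139 126 156 133 123 119 115 113 112]
 [205 205 205 205 204 187 155  51  50 108 109 120 121 115 113 114 113]
 [206 205 206 205 202 161 105  55  68  64  48  73 134 114 116 117 117]
 [205 205 206 206 186  68  48  50  67  65  70  65 108 124 118 117 119]
 [204 202 204 204 167  45  67  60  82  49  67  80 117 126 122 123 121]
 [200
[... 1071 characters left out ...]
 89  85  81  33  35  44  44  43  35  35  52  83  86  90  95]
 [ 97  93  88  85  78  34  36  34  41  34  36  33  40  80  85  90  94]
 [ 97  92  88  84  79  31  34  34  31  31  32  25  39  81  86  90  96]
 [ 97  94  90  85  80  15  25  27  35  36  34  25  60  82  87  91  94]
 [ 97  95  91  86  83  69  23  31  36  37  34  30  81  83  89  93  97]
 [100  96  93  89  86  82  67  15  32  35  41  80  82  87  92  93  97]
 [101  98  94  91  88  86  82  81  80  79  84  85  87  88  91  96 101]
 [104 100  98  94  91  88  88  86  84  84  85  86  90  93  96  98 102]
 [105 102 100  97  95  91  90  89  88  89  89  91  92  96  98 102 105]
 [109 105   0 100  98  97  94  92  93  94  94  94  96  97 101 104 107]]
```

Run:
```python
from fit import *
c=cap("wrist"); W=c["W"]
print(c["color"].max(-1)[0:32:2,330:362:2]); print(np.nan_to_num(W[0:32:2,330:362:2,2]).round(0).astype(int)); print(W[15,346])
s=readout.get_state(); delta([510,215,225],Rgoal(14),s)
```

```text
[[142 144 118 146 145 133 132 138 143 150 150 152 156 157 157 155]
 [136 139 114 144 140 131 134 137 143 149 150 152 154 157 156 156]
 [133 132 113 146 137 133 137 139 144 148 151 153 156 157 158 159]
 [133 122 132 145 134 132 138 143 147 152 152 155 157 159 160 160]
 [136 114 145 141 135 135 138 142 149 155 156 157 158 159 161 161]
 [135 113 146 139 134 134 138 132  96 104 145 157 158 159 160 160]
 [137 122 145 137 133 138 129  60  49  59  74 146 158 157 159 156]
 [123 140 142 133 133 138  97  45  63  68  67 117 158 158 156 151]
 [115 142 138 130 133 138  81  45  60  71  70 114 161 158 153 145]
 [121 146 135 131 134 139  92  42  56  69  65 126 162 160 153 145]
 [131 143 131 130 136 144 131  50  49  53  93 156 162 161 153 148]
 [142 138 130 130 135 143 150 136 100 114 153 158 162 161 156 151]
 [144 138 129 130 135 144 152 155 158 162 159 157 160 160 161 156]
 [147 135 130 130 136 145 152 157 157 158 158 155 155 156 159 159]
 [143 134 131 131 135 143 154 157 156 156 155 156 155 155 155 162]
 [137 130 133 133 137 146 154 157 157 157 155 156 157 158 160 162]]
[[  0   2  -2   0  -1   0  
[... 438 characters left out ...]
 1]
 [ -2   1   0  -1   0   0   0  11   0  13  12   8   0   0   0   0]
 [-11  -1  -1   1   1   0   7  11  11  12  11   8  -1  -1   0   1]
 [-30   0   0   1   0   2  -1   9  12  11  11   8   1  -2   0  -1]
 [  0   0  -1   0  -1   0  -1   6   9  10   6   0  -1   0  -1   0]
 [  0   1  -1   0  -1   0  -1   0   7   8  -1   0   0   0   0   0]
 [  1  -1   0   0  -1  -1   0   0   1   0   0   0   1   1  -1   0]
 [  0  -1   1   1   1   0   1   1   0   1  -2  -1   1   1  -1   1]
 [ -1  -1  -3  -1  -1   1   0  -1   2   0  -1  -1   0   0   0   0]
 [  0   0   1   0   0  -1   0   1  -2  -1   0   0  -1   0   0   0]]
[519.29258779 261.17764993  10.83025837]
row [0.1328, 0.0139, -0.0033, -0.0007, 0.0002, 0.0]
```

One ball, at (520,261), dropped during the carry. I'll fetch it.

Call:
{"name": "apply_moves", "arguments": {
  "rows": [
    [[0.1766,0.035,0,0,0,0.078],[0.1766,0.035,0,0,0,0.078],[0.1766,0.035,0,0,0,0.078],[0.1766,0.035,0,0,0,0.078],[0.1766,0.035,0.05,0,0,0.078],[0.1766,0.035,0.1,0,0,0.078],[0.1766,0.035,0.15,0,0,0.078],[0.1766,0.035,0.162,0,0,0.078],[0.1766,0.035,0.162,0,0,0.078]]
  ]
}}

```text
t: 28.65
ee_pos: [518.9, 261.5, 58.2]
orientation: [-0.001, 0.708, 0.707, -0.003]
ft_force: [0.8, -0.3, -0.1]
grip_width: 16.9
grip_force: 0.0
```

Run:
```python
from fit import *
s=readout.get_state(); c=cap("wrist"); b=balls(c,520,261,40); print(s["ee_pos"],b)
b=[q for q in b if q[1]>80]; x,y,_=b[0][2]
delta([x,y,-7],Rgoal(0),s)
```

```text
[518.87972202 261.51677641  58.24874295] [([317.0, 214.0], 161, [520.6, 261.5, 6.0])]
row [0.0002, 0.0021, 0.0652, -0.0018, 0.0009, -0.0005]
```

Call:
{"name": "apply_moves", "arguments": {
  "rows": [
    [[0,0.002,0.035,0,0,0],[0,0.002,0.055,0,0,0],[0,0.002,0.063,0,0,0],[0,0.002,0.0645,0,0,0],[0,0.002,0.0645,0,0,0]]
  ]
}}

```text
t: 29.2
ee_pos: [523.4, 262.0, -2.4]
orientation: [0.0, 0.708, 0.706, 0.001]
ft_force: [0.4, 0.4, -0.2]
grip_width: 17.3
grip_force: 0.0
```

Call:
{"name": "apply_moves", "arguments": {
  "rows": [
    [[0,0,0,0,0,0],[0,0,0,0,0,0],[0,0,0,0,0,0],[0,0,0,0,0,0]]
  ],
  "grip": -1
}}

```text
t: 29.6
ee_pos: [523.4, 262.0, -2.5]
orientation: [0.0, 0.708, 0.706, 0.001]
ft_force: [-1.2, 0.2, 6.1]
grip_width: 4.2
grip_force: 57.2
```

Call:
{"name": "apply_moves", "arguments": {
  "rows": [
    [[0,0,-0.02,0,0,0],[0,0,-0.06,0,0,0],[0,0,-0.1,0,0,0],[0,0,-0.135,0,0,0],[-0.02,0,-0.14,0,0,0],[-0.05,-0.005,-0.14,0,0,0],[-0.085,-0.008,-0.14,0,0,0],[-0.096,-0.009,-0.138,0,0,0],[-0.096,-0.009,-0.135,0,0,0],[-0.096,-0.009,-0.135,0,0,0]]
  ]
}}

```text
t: 30.6
ee_pos: [512.9, 166.1, 130.0]
orientation: [-0.0, 0.708, 0.706, -0.001]
ft_force: [-0.1, 0.3, -0.3]
grip_width: -0.0
grip_force: 0.0
```

Call:
{"name": "apply_moves", "arguments": {
  "rows": [
    [[0,0,0,0,0,0],[0,0,0,0,0,0],[0,0,0,0,0,0]]
  ],
  "grip": -0.6
}}

```text
t: 30.9
ee_pos: [513.0, 166.2, 130.3]
orientation: [-0.0, 0.708, 0.707, -0.001]
ft_force: [-0.3, 0.1, 0.2]
grip_width: 17.2
grip_force: 0.0
```

The tips were about 4 mm too high and it slipped. Looking again.

Run:
```python
from fit import *
s=readout.get_state(); print(s["ee_pos"])
for n in("wrist","scene","top"):
    c=cap(n); print(n,balls(c,500,280,160))
delta([520,262,60],Rgoal(0))
```

```text
[513.02567254 166.19405251 130.27216836]
wrist [([327.0, 88.0], 120, [524.3, 261.7, 6.0])]
scene []
top []
row [0.0963, 0.0069, 0.0702, -0.0006, 0.0004, -0.0006]
```

Call:
{"name": "apply_moves", "arguments": {
  "rows": [
    [[0.0958,0.011,-0.005,0,0,0],[0.0958,0.011,-0.005,0,0,0],[0.0958,0.011,0.03,0,0,0],[0.0958,0.011,0.07,0,0,0],[0.0958,0.011,0.095,0,0,0],[0.0958,0.011,0.105,0,0,0],[0.0958,0.011,0.105,0,0,0],[0.0958,0.011,0.105,0,0,0],[0.0958,0.011,0.105,0,0,0]]
  ]
}}

```text
t: 31.95
ee_pos: [525.3, 261.6, 27.4]
orientation: [0.0, 0.708, 0.706, 0.001]
ft_force: [0.0, -0.5, -0.4]
grip_width: 17.0
grip_force: 0.0
```

Run:
```python
from fit import *
c=cap("wrist"); s=readout.get_state(); b=balls(c,524,261,40); print(s["ee_pos"],b,s["qd"].round(3))
b=[q for q in b if q[1]>80]; x,y,_=b[0][2]
delta([x,y,-7.5],Rgoal(0),s)
```

```text
[525.13952214 261.55445854  27.16711058] [([312.0, 231.0], 216, [523.8, 261.7, 6.0])] [-0.001  0.004  0.009 -0.001 -0.     0.001]
row [0.0001, -0.0014, 0.0347, 0.0004, -0.0, -0.0008]
```

Call:
{"name": "apply_moves", "arguments": {
  "rows": [
    [[0,-0.0013,0.018,0,0,0],[0,-0.0013,0.029,0,0,0],[0,-0.0013,0.034,0,0,0],[0,-0.0013,0.0347,0,0,0],[0,-0.0013,0.0347,0,0,0],[0,-0.0013,0.0347,0,0,0]]
  ]
}}

```text
t: 32.6
ee_pos: [523.0, 261.2, -9.2]
orientation: [-0.0, 0.708, 0.706, -0.001]
ft_force: [0.0, -0.5, 1.2]
grip_width: 17.0
grip_force: 0.2
```

Call:
{"name": "apply_moves", "arguments": {
  "rows": [
    [[0,0,-0.001,0,0,0],[0,0,-0.001,0,0,0],[0,0,-0.001,0,0,0],[0,0,-0.001,0,0,0]]
  ],
  "grip": -1
}}

```text
t: 33.0
ee_pos: [522.6, 261.1, -8.6]
orientation: [-0.0, 0.708, 0.706, -0.001]
ft_force: [0.8, -1.0, 0.7]
grip_width: 7.3
grip_force: 58.6
```

Call:
{"name": "apply_moves", "arguments": {
  "rows": [
    [[0,0,-0.015,0,0,0],[0,0,-0.05,0,0,0],[0,0,-0.09,0,0,0],[0,0,-0.135,0,0,0],[0,0,-0.141,0,0,0],[-0.03,-0.005,-0.141,0,0,0],[-0.06,-0.01,-0.141,0,0,0],[-0.085,-0.0135,-0.141,0,0,0],[-0.0955,-0.0135,-0.141,0,0,0],[-0.0955,-0.0135,-0.139,0,0,0],[-0.0955,-0.0135,-0.139,0,0,0]]
  ]
}}

```text
t: 34.1
ee_pos: [509.3, 166.5, 130.5]
orientation: [-0.0, 0.708, 0.706, -0.001]
ft_force: [-0.3, 0.2, -0.2]
grip_width: 7.5
grip_force: 58.7
```

Call:
{"name": "apply_moves", "arguments": {
  "rows": [
    [[0,0,0,0,0,0],[0,0,0,0,0,0],[0,0,0,0,0,0]]
  ],
  "grip": -0.6
}}

```text
t: 34.4
ee_pos: [509.2, 166.4, 130.5]
orientation: [-0.0, 0.708, 0.707, -0.001]
ft_force: [0.0, 0.3, 0.2]
grip_width: 16.9
grip_force: 0.0
```

Call:
{"name": "apply_moves", "arguments": {
  "rows": [
    [[0,0,-0.05,0,0,0],[0,0,-0.1,0,0,0],[-0.05,0,-0.1,0,0,0],[-0.085,0,-0.1,0,0,0],[-0.085,0,-0.1,0,0,0],[-0.085,0,-0.1,0,0,0]]
  ]
}}

```text
t: 35.0
ee_pos: [509.3, 80.8, 230.8]
orientation: [-0.0, 0.708, 0.706, -0.001]
ft_force: [-0.6, 0.9, -0.0]
grip_width: 17.1
grip_force: 0.0
```

Run:
```python
from fit import *
s=readout.get_state(); c=cap("wrist"); W=c["W"]; save(c,"w20"); print(s["ee_pos"],"bench",balls(c,500,260,220),dark(c,510,166,46,0,140))
q=c["R"].T@(np.array([510.5,165.7,60])-c["p"]); u,v=int(q[0]/q[2]*c["fx"]+c["cx"]),int(q[1]/q[2]*c["fy"]+c["cy"])
print(np.nan_to_num(W[v-15:v+16:2,u-15:u+16:2,2]).round(0).astype(int))
```

```text
[509.26566376  80.78104917 230.76943729] bench [] [([316.0, 102.0], 331, [510.5, 164.6, 37.4])]
[[95 93 91 89 87 85 84 84 84 83 83 87 86 87 89 91]
 [92 91 88 87 83 84 81 82 82 81 82 83 84 87 88 89]
 [89 88 85 84 83 80 79 69 59 66 77 81 81 84 85 88]
 [90 87 86 82 81 62 42 41 15 18 31 50 80 81 85 86]
 [88 84 82 81 57 41 44 44 44 35 35 33 46 77 84 85]
 [86 83 80 68 21 44 44 46 45 42 35 35 33 52 80 84]
 [86 83 80 49 14 44 45 46 44 42 38 40 34 29 80 83]
 [85 82 76 24 36 42 44 42 44 39 43 46 43 43 60 81]
 [85 81 78 31 36 35 40 41 21 41  0 46 45 44 61 82]
 [86 82 76 34 33 36 34 35 14 43 44 46 46 43 62 82]
 [86 83 80 30 34 34 34 32 33 40 45 45 46 42 67 82]
 [85 84 79 57 15 30 26 31 33 36 41 41 42 36 81  0]
 [89 85 82 78 24 24 26 32 35 37 37 35 14 66 82 83]
 [89 86 83 82 74 33 25 24 34 34 33 32 63 81 82 86]
 [90 88 86 84 82 79 52 36 17 30 45 71 81 82 85 87]
 [91 90 87 85 84 82 81 80 81 79 80 81 83 84 87 89]]
```

The tube now shows two balls on top at z ≈ 46 mm over layers at 36 mm, which fits 3+3+2 = 8, and the bench is clear. Next is the gauge.

Run:
```python
from fit import *
W=np.load("top.npy"); 
for y in(-30,-50,-60,-70,-90):
    print(y,[(x,int(np.nanmax(near(W,x,y,12,-10,400)[:,2])) if len(near(W,x,y,12,-10,400)) else None) for x in(360,380,400,430,460,500,560)])
B=near(W,400,-290,80,52,66); print("bar",B.mean(0),B.min(0),B.max(0)); Hd=near(W,400,-290,80,85,160); print("head",len(Hd),Hd.mean(0) if len(Hd) else "",Hd.max(0) if len(Hd) else "")
delta([400,-250,230],Rgoal(-35))
```

```text
-30 [(360, 4), (380, 73), (400, 87), (430, 83), (460, 79), (500, 78), (560, 69)]
-50 [(360, 4), (380, 79), (400, 154), (430, 176), (460, 143), (500, 89), (560, 89)]
-60 [(360, 4), (380, 73), (400, 82), (430, 176), (460, 136), (500, 89), (560, 90)]
-70 [(360, 4), (380, 75), (400, 77), (430, 80), (460, 87), (500, 88), (560, 90)]
-90 [(360, 6), (380, 78), (400, 78), (430, 78), (460, 4), (500, 78), (560, 87)]
bar [ 399.96688565 -289.41390415   57.67220918] [ 371.17321446 -348.58488223   52.01919141] [ 467.63167263 -237.05998993   65.99526234]
head 45 [ 397.44728235 -290.88447622  143.57310464] [ 404.19961361 -284.46744003  159.90262494]
row [-0.3317, -0.1085, 0.0011, -0.0005, 0.0005, 0.1937]
```

Call:
{"name": "apply_moves", "arguments": {
  "rows": [
    [[-0.371,-0.111,0.0,0,0,0.194],[-0.371,-0.111,0.0,0,0,0.194],[-0.371,-0.111,0.0,0,0,0.194],[-0.371,-0.111,0.0,0,0,0.194],[-0.371,-0.111,0.0,0,0,0.194],[-0.371,-0.111,0.0,0,0,0.194],[-0.371,-0.111,0.0,0,0,0.194],[-0.371,-0.111,0.0,0,0,0.194],[-0.371,-0.111,0.0,0,0,0.194],[-0.371,-0.111,0.0,0,0,0.194],[-0.371,-0.111,0.0,0,0,0.194]]
  ],
  "grip": -0.2
}}

```text
t: 36.15
ee_pos: [398.2, -288.5, 231.3]
orientation: [-0.0, 0.887, 0.462, -0.001]
ft_force: [0.5, -0.5, 0.6]
grip_width: 34.4
grip_force: 0.0
```

Run:
```python
from fit import *
s=readout.get_state(); c=cap("wrist"); save(c,"g1"); W=c["W"]; np.save("g1.npy",W); print(s["ee_pos"],s["grip_width"])
T=quat(s["orientation"]).inv().apply(W.reshape(-1,3)-s["ee_pos"]).reshape(W.shape)
Q=W[(T[...,2]>15)]; Hd=near(Q,398,-290,40,75,190); print(len(Hd))
for z in range(75,190,6):
    q=Hd[(Hd[:,2]>=z)&(Hd[:,2]<z+6)]
    if len(q)>3: print(z,len(q),q.mean(0).round(1),np.ptp(q,axis=0).round(1))
B=near(Q,398,-290,75,53,63); r=cv2.minAreaRect(B[:,:2].astype(np.float32)); print("bar",r,B[:,2].mean(),len(B))
```

```text
[ 398.18554702 -288.5273159   231.30079394] 34.38107365124223
445
75 5 [ 400.2 -294.3   77.6] [3.6 2.9 1.9]
81 9 [ 400.  -294.    83.6] [3.7 2.7 5.1]
87 8 [ 399.9 -294.2   90.1] [4.  2.3 5.5]
93 8 [ 400.5 -294.2   96.3] [3.8 2.7 5.1]
99 10 [ 399.9 -294.2  102.4] [3.5 2.6 5.8]
105 10 [ 400.  -294.6  109.1] [3.8 4.6 4.3]
111 11 [ 400.1 -294.7  114.5] [3.9 4.1 5.8]
117 9 [ 400.3 -294.4  120.2] [3.5 3.6 5.2]
141 26 [ 401.8 -290.3  143.8] [11.3 10.2  5.9]
147 43 [ 402.1 -290.8  150. ] [12.8 10.4  5.6]
153 198 [ 398.5 -296.6  156.6] [16.4 16.3  5.9]
159 104 [ 399.9 -293.6  162.5] [16.  15.7  5.6]
bar ((413.13494873046875, -296.6546630859375), (110.41578674316406, 72.73336029052734), 88.98827362060547) 58.28448022807988 2790
```

Call:
{"name": "apply_moves", "arguments": {
  "rows": [
    [[-0.0064,0.005,0.03,0,0,0],[-0.0064,0.005,0.05,0,0,0],[-0.0064,0.005,0.075,0,0,0],[-0.0064,0.005,0.095,0,0,0],[-0.0064,0.005,0.107,0,0,0],[-0.0064,0.005,0.109,0,0,0],[-0.0064,0.005,0.109,0,0,0],[-0.0064,0.005,0.109,0,0,0]]
  ]
}}

```text
t: 37.0
ee_pos: [398.3, -298.3, 123.7]
orientation: [0.001, 0.887, 0.462, -0.001]
ft_force: [0.3, 0.7, 0.4]
grip_width: 34.2
grip_force: 0.0
```

Run:
```python
from fit import *
s=readout.get_state(); c=cap("wrist"); W=c["W"]; print(s["ee_pos"],s["ft_force"])
T=quat(s["orientation"]).inv().apply(W.reshape(-1,3)-s["ee_pos"]).reshape(W.shape)
m=(abs(T[...,1])<14)&(abs(T[...,0])<25)&(T[...,2]>-60)&(T[...,2]<0); q=T[m]; print(len(q))
for z in range(-60,0,6):
    k=q[(q[:,2]>=z)&(q[:,2]<z+6)]
    if len(k)>5: print(z,len(k),np.percentile(k[:,0],[3,97]).round(1),np.percentile(k[:,1],[3,97]).round(1))
```

```text
[ 398.27724713 -298.26832645  123.74021854] [0.25523893 0.66028875 0.39596178]
1288
-42 319 [-2.2  9.8] [-8.4  5.9]
-36 545 [-5.4 10. ] [-8.  6.]
-30 191 [ 4.1 10.1] [-8.6  6.3]
-24 157 [ 4.1 10.1] [-8.3  6. ]
-18 17 [2.8 9.7] [-8.2  6.5]
-12 15 [4.  5.3] [-3.1  0.2]
-6 44 [2.7 5.2] [-3.8  1.6]
```

Call:
{"name": "apply_moves", "arguments": {
  "rows": [
    [[0.002,-0.001,0,0,0,0],[0.002,-0.001,0,0,0,0]]
  ]
}}

```text
t: 37.25
ee_pos: [398.2, -295.8, 123.0]
orientation: [0.001, 0.887, 0.461, -0.001]
ft_force: [0.0, 0.7, -0.4]
grip_width: 34.2
grip_force: 0.0
```

Call:
{"name": "apply_moves", "arguments": {
  "rows": [
    [[0,0,0,0,0,0],[0,0,0,0,0,0],[0,0,0,0,0,0],[0,0,0,0,0,0],[0,0,0,0,0,0],[0,0,0,0,0,0]]
  ],
  "grip": -1
}}

```text
t: 37.85
ee_pos: [397.9, -295.8, 122.5]
orientation: [0.0, 0.887, 0.461, -0.001]
ft_force: [-1.0, 1.0, 2.7]
grip_width: 14.8
grip_force: 58.4
```

Call:
{"name": "apply_moves", "arguments": {
  "rows": [
    [[0,0,-0.005,0,0,0],[0,0,-0.02,0,0,0],[0,0,-0.04,0,0,0],[0,0,-0.06,0,0,0],[0,0,-0.08,0,0,0],[0,0,-0.1,0,0,0],[0,0,-0.12,0,0,0],[0,0,-0.14,0,0,0],[0,0,-0.16,0,0,0],[0,0,-0.18,0,0,0],[0,0,-0.19,0,0,0],[0,0,-0.19,0,0,0]]
  ]
}}

```text
t: 39.05
ee_pos: [398.6, -295.9, 313.7]
orientation: [0.001, 0.887, 0.461, -0.001]
ft_force: [0.6, 0.5, -1.5]
grip_width: 14.3
grip_force: 58.5
```

Run:
```python
from fit import *
s=readout.get_state(); c=cap("wrist"); save(c,"g3"); W=c["W"]; print(s["ee_pos"],s["ft_force"],s["grip_width"],s["joints"])
T=quat(s["orientation"]).inv().apply(W.reshape(-1,3)-s["ee_pos"]).reshape(W.shape)
g=c["color"]
m=(np.hypot(T[...,0],T[...,1])<75)&(T[...,2]>20)&(T[...,2]<140); q=T[m]; print(len(q))
if len(q): 
    z0=np.median(q[:,2]); A=np.c_[q[:,:2],np.ones(len(q))]; k=abs(q[:,2]-z0)<6; co=np.linalg.lstsq(A[k],q[k,2],rcond=None)[0]; print("bar plane",co,z0,k.sum(),cv2.minAreaRect(q[k][:,:2].astype(np.float32)))
```

```text
[ 398.60011819 -295.86024996  313.69618698] [ 0.63753438  0.46036353 -1.48924679] 14.277294093998536 [-0.71168184 -0.03137769  1.30360833 -0.0022206   1.8673905  -0.10066757]
6017
bar plane [6.86561720e-03 1.21662863e-02 6.39366842e+01] 63.938449714743925 5538 ((0.3809928894042969, 1.3834800720214844), (44.220664978027344, 110.00358581542969), 55.8197021484375)
```

The gauge is held upright, with the bar tilted about 0.014 rad. I'll carry it high over to the funnel.

Run:
```python
from h import *
delta([509.4,164.9,313],Rgoal(18))
```

```text
row [0.4408, -0.1736, -0.0016, -0.0004, 0.0006, -0.2947]
```

Call:
{"name": "apply_moves", "arguments": {
  "rows": [
    [[0.009,-0.004,0,0,0,-0.006],[0.03,-0.012,0,0,0,-0.02],[0.06,-0.024,0,0,0,-0.04],[0.095,-0.037,0,0,0,-0.063],[0.135,-0.053,0,0,0,-0.09],[0.175,-0.069,0,0,0,-0.117],[0.215,-0.085,0,0,0,-0.144],[0.255,-0.1,0,0,0,-0.17],[0.295,-0.116,0,0,0,-0.197],[0.335,-0.132,0,0,0,-0.224],[0.37,-0.146,0,0,0,-0.247],[0.4,-0.158,0,0,0,-0.267],[0.423,-0.167,0,0,0,-0.283],[0.436,-0.172,0,0,0,-0.292],[0.441,-0.1736,0,0,0,-0.2947],[0.441,-0.1736,0,0,0,-0.2947],[0.441,-0.1736,0,0,0,-0.2947]]
  ]
}}

```text
t: 40.8
ee_pos: [509.3, 164.3, 311.6]
orientation: [-0.0, 0.588, 0.809, -0.001]
ft_force: [1.1, -0.2, 0.1]
grip_width: 14.5
grip_force: 58.6
```

```bash
cat > bar.py <<'E'
from fit import *
s=readout.get_state(); c=cap("wrist"); W=c["W"]; print(s["ee_pos"],s["ft_force"],s["grip_width"])
T=quat(s["orientation"]).inv().apply(W.reshape(-1,3)-s["ee_pos"]).reshape(W.shape)
m=(np.hypot(T[...,0],T[...,1])<62)&(T[...,2]>15)&(T[...,2]<80); q=T[m]; z0=np.median(q[:,2]); k=abs(q[:,2]-z0)<5; q=q[k]; w=W[m][k]
f=lambda P:np.linalg.lstsq(np.c_[P[:,:2],np.ones(len(P))],P[:,2],rcond=None)[0]
print("tool plane",f(q).round(4),cv2.minAreaRect(q[:,:2].astype(np.float32)),"world tilt",f(w)[:2].round(4),"z",np.median(w[:,2]),"xy",np.array(cv2.minAreaRect(w[:,:2].astype(np.float32))[0]),len(q))
print("rim",circ(near(W,510,166,60,124,136)))
E
python3 bar.py; python3 -c "
from h import *
delta([509.4,164.9,215],Rgoal(18))"
```

```text
[509.3390217 164.2529848 311.5922516] [ 1.08940876 -0.18242802  0.124777  ] 14.529518334835391
tool plane [4.70000e-03 9.20000e-03 6.39461e+01] ((-1.01580810546875, 0.6226921081542969), (44.1701774597168, 109.96940612792969), 55.87102127075195) world tilt [-0.0093 -0.0088] z 247.64320318767236 xy [510.11593628 163.3729248 ] 5466
rim (array([510.8, 165.5,  40.2]), 258)
row [0.0008, 0.0004, 0.0968, -0.0006, 0.0003, -0.0006]
```

Call:
{"name": "apply_moves", "arguments": {
  "rows": [
    [[0.0019,0.0011,0.005,0,0,0],[0.0019,0.0011,0.018,0,0,0],[0.0019,0.0011,0.035,0,0,0],[0.0019,0.0011,0.055,0,0,0],[0.0019,0.0011,0.073,0,0,0],[0.0019,0.0011,0.086,0,0,0],[0.0019,0.0011,0.094,0,0,0],[0.0019,0.0011,0.097,0,0,0],[0.0019,0.0011,0.097,0,0,0]]
  ]
}}

```text
t: 41.75
ee_pos: [509.7, 167.1, 214.7]
orientation: [-0.0, 0.588, 0.809, -0.001]
ft_force: [-0.0, 0.4, -2.4]
grip_width: 14.6
grip_force: 58.6
```

```bash
python3 bar.py
```

```text
[509.74163088 167.103568   214.66090781] [-2.25423769e-03  4.49275725e-01 -2.41194727e+00] 14.596357779165912
tool plane [5.40000e-03 1.01000e-02 6.39496e+01] ((-1.0143775939941406, 0.5696640014648438), (44.230594635009766, 110.0061264038086), 55.82233428955078) world tilt [-0.0096 -0.0094] z 150.70466438072629 xy [510.48040771 166.23312378] 5473
rim (array([510.5, 165.5,  40.3]), 706)
```

Call:
{"name": "apply_moves", "arguments": {
  "rows": [
    [[0,0,0.004,0,0,0],[0,0,0.007,0,0,0],[0,0,0.01,0,0,0],[0,0,0.013,0,0,0],[0,0,0.017,0,0,0],[0,0,0.02,0,0,0],[0,0,0.02,0,0,0]]
  ]
}}

```text
t: 42.5
ee_pos: [509.6, 167.1, 194.2]
orientation: [-0.0, 0.588, 0.809, -0.001]
ft_force: [0.1, -0.2, -0.5]
grip_width: 14.1
grip_force: 58.6
```

```bash
python3 bar.py
```

```text
[509.64288687 167.08804593 194.19035796] [ 0.09859193 -0.16996576 -0.45701963] 14.147915072395808
tool plane [6.8000e-03 8.6000e-03 5.3609e+01] ((-1.2045059204101562, 0.8631668090820312), (44.26369094848633, 110.17039489746094), 55.921878814697266) world tilt [-0.0081 -0.0105] z 140.55808456288625 xy [510.72387695 166.13088989] 5745
rim (array([510.3, 165.7,  40.2]), 811)
```

Call:
{"name": "apply_moves", "arguments": {
  "rows": [
    [[0,0,0.003,0,0,0],[0,0,0.008,0,0,0],[0,0,0.013,0,0,0],[0,0,0.018,0,0,0],[0,0,0.023,0,0,0],[0,0,0.028,0,0,0],[0,0,0.033,0,0,0],[0,0,0.037,0,0,0],[0,0,0.039,0,0,0],[0,0,0.039,0,0,0]]
  ]
}}

```text
t: 43.55
ee_pos: [509.4, 167.0, 155.1]
orientation: [-0.001, 0.588, 0.809, -0.001]
ft_force: [0.4, -0.3, -1.5]
grip_width: 14.3
grip_force: 58.6
```

Call:
{"name": "apply_moves", "arguments": {
  "rows": [
    [[0,0,0.001,0,0,0],[0,0,0.002,0,0,0],[0,0,0.003,0,0,0],[0,0,0.004,0,0,0]]
  ]
}}

```text
t: 43.95
ee_pos: [509.5, 167.1, 151.7]
orientation: [-0.0, 0.588, 0.809, -0.001]
ft_force: [-2.0, -0.7, 1.9]
grip_width: 14.5
grip_force: 58.9
```

Call:
{"name": "apply_moves", "arguments": {
  "rows": [
    [[0,0,0.001,0,0,0],[0,0,0.002,0,0,0],[0,0,0.003,0,0,0]]
  ]
}}

```text
t: 44.25
ee_pos: [509.6, 167.1, 148.5]
orientation: [-0.0, 0.588, 0.809, -0.001]
ft_force: [-1.0, 0.4, 1.5]
grip_width: 14.3
grip_force: 58.9
```

Now 1 mm steps until contact force shows.

Call:
{"name": "apply_moves", "arguments": {
  "rows": [
    [[0,0,0.001,0,0,0],[0,0,0.001,0,0,0]]
  ]
}}

```text
t: 44.45
ee_pos: [509.5, 167.1, 147.4]
orientation: [-0.0, 0.588, 0.809, -0.001]
ft_force: [-0.2, 0.4, 0.2]
grip_width: 14.4
grip_force: 58.8
```

Call:
{"name": "apply_moves", "arguments": {
  "rows": [
    [[0,0,0.001,0,0,0],[0,0,0.001,0,0,0]]
  ]
}}

```text
t: 44.65
ee_pos: [509.6, 167.1, 146.5]
orientation: [-0.0, 0.588, 0.809, -0.001]
ft_force: [-0.6, -0.6, 0.7]
grip_width: 14.5
grip_force: 58.9
```

Call:
{"name": "apply_moves", "arguments": {
  "rows": [
    [[0,0,0.001,0,0,0],[0,0,0.001,0,0,0]]
  ]
}}

```text
t: 44.85
ee_pos: [509.6, 167.1, 145.5]
orientation: [-0.0, 0.588, 0.809, -0.001]
ft_force: [-1.0, 0.3, 0.8]
grip_width: 14.3
grip_force: 58.9
```

Call:
{"name": "apply_moves", "arguments": {
  "rows": [
    [[0,0,0.001,0,0,0],[0,0,0.001,0,0,0]]
  ]
}}

```text
t: 45.05
ee_pos: [509.6, 167.0, 144.5]
orientation: [-0.0, 0.588, 0.809, -0.001]
ft_force: [-1.1, 0.4, 0.2]
grip_width: 14.5
grip_force: 58.9
```

Call:
{"name": "apply_moves", "arguments": {
  "rows": [
    [[0,0,0.001,0,0,0],[0,0,0.001,0,0,0]]
  ]
}}

```text
t: 45.25
ee_pos: [509.6, 167.1, 143.5]
orientation: [-0.0, 0.588, 0.809, -0.001]
ft_force: [0.3, 0.3, -0.2]
grip_width: 14.5
grip_force: 58.9
```

Call:
{"name": "apply_moves", "arguments": {
  "rows": [
    [[0,0,0.001,0,0,0],[0,0,0.001,0,0,0]]
  ]
}}

```text
t: 45.45
ee_pos: [509.6, 167.1, 142.5]
orientation: [-0.0, 0.588, 0.809, -0.001]
ft_force: [0.1, -0.7, 1.0]
grip_width: 14.2
grip_force: 58.9
```

```bash
python3 bar.py
```

```text
[509.58156964 167.06141673 142.50205537] [ 0.12481997 -0.65084971  0.98328795] 14.180931935479038
tool plane [3.35000e-02 1.29000e-02 2.64429e+01] ((4.114107131958008, -0.8910293579101562), (75.8813247680664, 53.225730895996094), 79.32943725585938) world tilt [-0.0037 -0.0371] z 116.1003728489404 xy [507.42193604 170.66934204] 927
rim (array([510.1, 165.9,  40.2]), 1266)
```

Call:
{"name": "apply_moves", "arguments": {
  "rows": [
    [[0,0,0.001,0,0,0],[0,0,0.001,0,0,0]]
  ]
}}

```text
t: 45.7
ee_pos: [509.6, 167.1, 141.5]
orientation: [-0.0, 0.588, 0.809, -0.001]
ft_force: [-0.1, -0.4, 0.2]
grip_width: 14.4
grip_force: 58.9
```

Call:
{"name": "apply_moves", "arguments": {
  "rows": [
    [[0,0,0.001,0,0,0],[0,0,0.001,0,0,0]]
  ]
}}

```text
t: 45.9
ee_pos: [509.6, 167.1, 140.6]
orientation: [-0.0, 0.588, 0.809, -0.001]
ft_force: [0.3, -0.6, 1.1]
grip_width: 14.4
grip_force: 58.9
```

```bash
sed -i 's/T\[...,2\]>15)/T[...,2]>-8)/; s/<62)/<62)\&(np.hypot(T[...,0],T[...,1])>12)\&(W[...,2]>134)/' bar.py; python3 bar.py
python3 - <<'E'
from h import *
c=cap("scene"); save(c,"sc"); s=readout.get_state(); print(s["ft_force"])
# foot in scene: colours along the tube axis
for z in range(16,82,3):
    q=c["R"].T@(np.array([510.5,165.7,z])-c["p"]); u,v=q[0]/q[2]*c["fx"]+c["cx"],q[1]/q[2]*c["fy"]+c["cy"]
    print(z,int(u),int(v),c["color"][int(v),int(u)-7:int(u)+8:2].max(-1))
E
```

```text
[509.56062108 167.06709901 140.56607596] [ 0.26559795 -0.56748114  1.06967685] 14.432950603902766
tool plane [0.0079 0.0098 0.1183] ((-0.6722259521484375, 0.6425399780273438), (44.305885314941406, 109.16360473632812), 55.995567321777344) world tilt [-0.0087 -0.0118] z 140.45937500975037 xy [510.37518311 166.62188721] 7182
rim (array([510.1, 165.9,  40.2]), 1327)
[-0.55329515  0.0976384   1.52463524]
16 287 238 [152 158 156 159 157 149 142 133]
19 287 237 [167 179 158 152 151 153 146 137]
22 287 236 [177 181 140 132 135 142 151 141]
25 287 235 [187 159 123 122 125 128 145 148]
28 287 234 [191 140 123 123 125 127 135 154]
31 286 233 [188 180 129 122 125 128 135 177]
34 286 233 [188 180 129 122 125 128 135 177]
37 286 232 [173 183 132 125 129 129 142 178]
40 286 231 [157 170 133 128 134 134 144 173]
43 286 230 [144 157 133 137 141 137 143 160]
46 286 229 [142 158 133 146 145 140 141 156]
49 286 228 [157 152 130 149 150 140 140 155]
52 286 228 [157 152 130 149 150 140 140 155]
55 286 227 [172 152 135 149 153 146 141 149]
58 286 226 [169 156 142 150 153 152 145 147]
61 286 225 [159 151 142 149 151 153 147 145]
64 286 224 [160 148 144 152 151 155 149 144]
67 286 223 [161 149 154 167 158 166 153 140]
70 286 222 [160 164 157 158 148 159 170 129]
73 286 222 [160 164 157 158 148 159 170 129]
76 286 221 [158 169 141 132 131 135 161 127]
79 286 220 [157 151 128 128 127 127 134 137]
```

Call:
{"name": "apply_moves", "arguments": {
  "rows": [
    [[0,0,0.001,0,0,0],[0,0,0.001,0,0,0]]
  ]
}}

```text
t: 46.2
ee_pos: [509.7, 167.1, 139.9]
orientation: [-0.0, 0.588, 0.809, -0.001]
ft_force: [0.3, -0.0, 2.2]
grip_width: 14.3
grip_force: 59.0
```

Call:
{"name": "apply_moves", "arguments": {
  "rows": [
    [[0,0,0.001,0,0,0],[0,0,0.001,0,0,0]]
  ]
}}

```text
t: 46.4
ee_pos: [509.8, 167.2, 139.3]
orientation: [-0.0, 0.588, 0.809, -0.001]
ft_force: [-1.0, 1.2, 5.2]
grip_width: 14.3
grip_force: 59.3
```

Call:
{"name": "apply_moves", "arguments": {
  "rows": [
    [[0,0,0.001,0,0,0],[0,0,0.001,0,0,0]]
  ]
}}

```text
t: 46.6
ee_pos: [510.0, 167.2, 138.8]
orientation: [0.0, 0.588, 0.809, -0.0]
ft_force: [-0.8, -0.1, 7.9]
grip_width: 14.5
grip_force: 59.5
```

Call:
{"name": "apply_moves", "arguments": {
  "rows": [
    [[0,0,0,0,0,0],[0,0,0,0,0,0],[0,0,0,0,0,0],[0,0,-0.015,0,0,0],[0,0,-0.045,0,0,0],[0,0,-0.085,0,0,0],[0,0,-0.1,0,0,0],[0,0,-0.1,0,0,0],[0,0,-0.1,0,0,0]]
  ],
  "grip": -0.2
}}

```text
t: 47.5
ee_pos: [509.5, 167.1, 236.7]
orientation: [-0.001, 0.588, 0.809, -0.001]
ft_force: [0.3, 0.1, -0.8]
grip_width: 33.9
grip_force: 0.0
```

```bash
sed -i 's/<80)/<120)/' bar.py; python3 bar.py
python3 - <<'E'
from fit import *
s=readout.get_state(); c=cap("wrist"); W=c["W"]; T=quat(s["orientation"]).inv().apply(W.reshape(-1,3)-s["ee_pos"]).reshape(W.shape)
P=near(W[T[...,2]>10],510,166,14,145,215); h,e=np.histogram(P[:,2],np.arange(144,200,2)); print(dict(zip(e.astype(int).tolist(),h.tolist())))
t=P[P[:,2]>np.percentile(P[:,2],60)]; print("top xy",t.mean(0),np.median(t[:,2]))
for n,xyr in dict(reel=(583,318,40,36,50),jar=(365,230,45,54,75),sander=(519,-175,70,24,40)).items():
    for cn in ("top",):
        A=near(np.load("top.npy"),*xyr).mean(0); B=near(cap("top")["W"],*xyr); print(n,A.round(1),B.mean(0).round(1) if len(B) else None)
Sc=cap("scene")["W"]; H=near(Sc,586,377,45,30,50); print("scoop handle",len(H),H.mean(0).round(1) if len(H) else "")
Hs=near(cap("top")["W"],586,377,45,32,50); print(Hs.mean(0).round(1),len(Hs))
E
```

```text
[509.4861796  167.11390837 236.65591345] [ 0.3448183   0.12974383 -0.80086479] 33.91129781730806
tool plane [-1.65000e-02 -3.24000e-02  9.53084e+01] ((-3.061511993408203, -2.4935531616210938), (44.45329666137695, 110.06108093261719), 58.576393127441406) world tilt [0.0227 0.0242] z 141.30594218941837 xy [507.76779175 163.27923584] 4446
rim (array([510.6, 165.5,  40.3]), 626)
{144: 5, 146: 42, 148: 73, 150: 3, 152: 0, 154: 0, 156: 0, 158: 8, 160: 14, 162: 5, 164: 25, 166: 8, 168: 24, 170: 15, 172: 123, 174: 86, 176: 14, 178: 42, 180: 53, 182: 2, 184: 0, 186: 0, 188: 0, 190: 0, 192: 0, 194: 0, 196: 0}
top xy [506.69344032 163.75117263 177.19980279] 177.05992384091655
reel [583.2 321.   42.7] None
jar [363.5 231.9  60. ] None
sander [ 521.5 -174.5   31.4] [ 521.3 -174.4   31.3]
scoop handle 151 [576.9 373.7  37.5]
[nan nan nan] 0<stdin>:9: RuntimeWarning: Mean of empty slice.
  ret = um.true_divide(
```

Run:
```python
from fit import *
s=readout.get_state(); print(s["t"])
fr=[cap("wrist") for _ in range(4)]; c=fr[0]; W=np.nanmedian([f["W"] for f in fr],0); np.save("fin.npy",W); save(c,"fin"); np.save("finc.npy",c["color"])
T=quat(s["orientation"]).inv().apply(W.reshape(-1,3)-s["ee_pos"]).reshape(W.shape)
q=c["R"].T@(np.array([507,163,178])-c["p"]); u,v=int(q[0]/q[2]*c["fx"]+c["cx"]),int(q[1]/q[2]*c["fy"]+c["cy"]); print(u,v)
print(np.nan_to_num(W[v-24:v+25:3,u-24:u+25:3,2]).round(0).astype(int)); print(c["color"].max(-1)[v-24:v+25:3,u-24:u+25:3])
sc=[cap("scene") for _ in range(3)]; W2=np.nanmedian([f["W"] for f in sc],0)
for nm,z0,z1,r in(("head",150,200,16),):
    P=near(W2,508,164,r,z0,z1); print("scene head",len(P),np.percentile(P[:,2],[5,50,90,97]),P.mean(0))
B=near(W2,508,164,60,136,146); print("scene bar",len(B),np.median(B[:,2]))
R0=near(W2,583,318,35,38,48); print("reel",R0.mean(0)); J=near(W2,365,230,40,54,70); print("jar",J.mean(0))
```

```text
47.85
310 214
[[141 140 141 141 142 141 140 140 141 142 142 142 142 142 142 142 141]
 [141 140 140 141 141 141 142 145 147 148 146 142 142 142 142 142 142]
 [140 141 140 141 141 141 146 148 148 148 149 148 142 142 142 143 142]
 [141 140 141 140 141 141 148 160 161 160 149 149 142 141 143 142 142]
 [114 140 141 141 141 141 163 168 170 169 165 154 142 142 141 142 142]
 [115 112 140 141 146 147 170 174 176 174 173 165 141 141 142 142 142]
 [117 114 141 147 148 159 178 180 180 180 177 170 142 141 142 142 142]
 [119 117 114 140 148 175 180 173 174 173 181 175 142 141 141 142 142]
 [122 119 117 114 140 180 174 174 173 174 174 180 141 142 142 142 142]
 [125 121 119 118 140 180 174 173 174 174 173 180 141 142 141 142 142]
 [131 125 122 120 118 140 174 174 174 174 173 141 141 142 142 141 142]
 [133 132 126 123 121 119 141 140 140 141 141 140 141 141 141 141 141]
 [  0   0 132 129 125 123 140 140 140 141 141 141 141 142 141 142 141]
 [  0   0   0 133 133 130 126 140 141 141 140 141 141 141 141 142 141]
 [  0   0   0   0   2 132 132 132 141 141 140 141 141 141 141 141 141]
 [  0   1   0   1   1
[... 914 characters left out ...]
01 154 156 150 138 156 165 158 156 166 167 162 160 168 164]
 [141 185 182  89 105 142 148 164 161 160 163 163 166 166 159 166 167]
 [138 150 167 209 149  95  95 157 164 165 158 164 162 167 166 158 169]
 [139 161 160 140 113 204 184 148 162 164 163 158 163 165 166 162 162]
 [145 159 155 157  89 154 167 162 142 164 164 161 162 164 166 166 159]
 [147 158 157 161 164 163 156 141 124 159 163 163 157 163 162 166 163]]
scene head 45 [152.7614706  166.97968049 177.53448413 180.08267536] [502.40493407 168.85042798 166.7910255 ]
scene bar 240 140.24602985468954
reel [581.92432588 322.66390852  40.96140811]
jar [363.43273574 232.78665763  58.35713465]<stdin>:7: RuntimeWarning: All-NaN slice encountered
```

Run:
```python
from fit import *
W=np.load("fin.npy"); C=np.load("finc.npy").max(-1)
for u in(309,312): print([(v,*W[v,u].round(0).astype(int).tolist(),int(C[v,u])) for v in range(193,226)])
print(np.nan_to_num(W[204:224,296:326,2]).round(0).astype(int))
```

```text
[(193, 503, 170, 147, 97), (194, 503, 170, 148, 142), (195, 503, 169, 148, 163), (196, 503, 168, 148, 166), (197, 504, 167, 148, 163), (198, 504, 166, 148, 143), (199, 503, 169, 161, 104), (200, 503, 170, 165, 107), (201, 503, 169, 166, 122), (202, 503, 170, 169, 128), (203, 504, 169, 170, 117), (204, 503, 170, 174, 120), (205, 504, 169, 176, 103), (206, 504, 169, 177, 91), (207, 504, 169, 179, 93), (208, 504, 169, 180, 102), (209, 504, 168, 181, 130), (210, 505, 164, 174, 175), (211, 505, 164, 174, 184), (212, 506, 163, 173, 179), (213, 506, 162, 174, 174), (214, 506, 161, 174, 173), (215, 506, 161, 175, 172), (216, 507, 160, 174, 172), (217, 507, 159, 174, 173), (218, 507, 158, 174, 175), (219, 508, 157, 174, 176), (220, 508, 156, 173, 176), (221, 508, 155, 173, 176), (222, 508, 154, 174, 172), (223, 512, 139, 141, 166), (224, 508, 155, 181, 156), (225, 513, 137, 141, 152)]
[(193, 505, 171, 148, 110), (194, 505, 171, 149, 160), (195, 506, 170, 148, 168), (196, 506, 169, 148, 169), (197, 506, 168, 149, 162), (198, 506, 170, 158, 133), (199, 506, 170, 161, 97), (200, 506, 170, 165, 1
[... 2477 characters left out ...]
174 174 174 174 174 174
  174 174 174 174 180 161 141 142 141 141 141 142]
 [118 118 118 140 141 178 180 173 173 173 173 174 174 174 173 174 174 174
  174 173 174 174 180 141 141 141 140 142 142 142]
 [119 119 118 118 140 140 180 140 174 174 174 174 174 173 174 174 174 174
  174 174 173 181 180 141 141 141 141 142 141 142]
 [120 120 119 119 118 140 141 181 140 141 174 174 173 173 174 174 174 173
  174 174 162 180 140 141 141 141 142 141 142 141]
 [122 121 120 120 119 140 140 140 180 140 141 140 157 174 174 174 174 141
  140 161 180 142 141 141 141 141 141 140 142 142]
 [123 122 121 121 120 119 140 141 141 180 141 140 140 141 140 141 141 141
  160 180 141 141 141 140 140 141 141 141 141 141]]
```

The bar is on the rim with a tilt of 0.033 rad and the head's middle is near z = 170. The fingertips also came close to the bar's boss, so I'll confirm contact by pressing on the head with the fingers shut.

Call:
{"name": "apply_moves", "arguments": {
  "rows": [
    [[-0.004,-0.0043,0,0,0,0],[-0.004,-0.0043,0,0,0,0],[-0.004,-0.0043,0.01,0,0,0],[-0.004,-0.0043,0.03,0,0,0],[-0.004,-0.0043,0.045,0,0,0],[-0.004,-0.0043,0.05,0,0,0],[-0.004,-0.0043,0.05,0,0,0],[-0.004,-0.0043,0.05,0,0,0]]
  ],
  "grip": -1
}}

```text
t: 49.0
ee_pos: [507.1, 162.1, 188.2]
orientation: [-0.0, 0.588, 0.809, -0.001]
ft_force: [-0.0, -0.1, -0.1]
grip_width: -0.1
grip_force: 0.0
```

Call:
{"name": "apply_moves", "arguments": {
  "rows": [
    [[0,0,0.003,0,0,0],[0,0,0.006,0,0,0],[0,0,0.008,0,0,0],[0,0,0.009,0,0,0],[0,0,0.009,0,0,0]]
  ]
}}

```text
t: 49.5
ee_pos: [506.7, 162.0, 178.5]
orientation: [-0.0, 0.588, 0.809, -0.001]
ft_force: [-0.3, 0.7, -1.2]
grip_width: -0.3
grip_force: 0.0
```

Call:
{"name": "apply_moves", "arguments": {
  "rows": [
    [[0,0,0.001,0,0,0],[0,0,0.002,0,0,0],[0,0,0.002,0,0,0]]
  ]
}}

```text
t: 49.8
ee_pos: [506.7, 162.0, 176.5]
orientation: [-0.0, 0.588, 0.809, -0.001]
ft_force: [0.2, 0.4, -0.5]
grip_width: -0.2
grip_force: 0.0
```

Call:
{"name": "apply_moves", "arguments": {
  "rows": [
    [[0,0,0.001,0,0,0],[0,0,0.002,0,0,0],[0,0,0.002,0,0,0]]
  ]
}}

```text
t: 50.1
ee_pos: [506.7, 161.9, 174.4]
orientation: [-0.0, 0.588, 0.809, -0.001]
ft_force: [0.4, 0.1, 1.2]
grip_width: 0.1
grip_force: 0.0
```

Call:
{"name": "apply_moves", "arguments": {
  "rows": [
    [[0,0,0.001,0,0,0],[0,0,0.002,0,0,0],[0,0,0.002,0,0,0]]
  ]
}}

```text
t: 50.4
ee_pos: [506.7, 162.0, 172.4]
orientation: [-0.0, 0.588, 0.809, -0.001]
ft_force: [0.6, 0.1, -0.2]
grip_width: 0.3
grip_force: 0.0
```

Call:
{"name": "apply_moves", "arguments": {
  "rows": [
    [[0,0,0.001,0,0,0],[0,0,0.001,0,0,0]]
  ]
}}

```text
t: 50.6
ee_pos: [506.8, 162.0, 171.6]
orientation: [-0.0, 0.588, 0.809, -0.001]
ft_force: [0.1, 0.2, 0.1]
grip_width: 0.2
grip_force: 0.1
```

Call:
{"name": "apply_moves", "arguments": {
  "rows": [
    [[0,0,0.001,0,0,0],[0,0,0.001,0,0,0]]
  ]
}}

```text
t: 50.8
ee_pos: [507.0, 162.1, 171.2]
orientation: [-0.0, 0.588, 0.809, -0.001]
ft_force: [0.2, 1.0, 2.9]
grip_width: -0.1
grip_force: 1.5
```

Call:
{"name": "apply_moves", "arguments": {
  "rows": [
    [[0,0,0.001,0,0,0],[0,0,0.001,0,0,0]]
  ]
}}

```text
t: 51.0
ee_pos: [507.2, 162.2, 170.6]
orientation: [0.0, 0.588, 0.809, -0.0]
ft_force: [-0.4, 0.2, 5.3]
grip_width: -0.0
grip_force: 2.8
```

Call:
{"name": "apply_moves", "arguments": {
  "rows": [
    [[0,0,0.001,0,0,0],[0,0,0.001,0,0,0]]
  ]
}}

```text
t: 51.2
ee_pos: [507.5, 162.3, 170.3]
orientation: [0.001, 0.588, 0.809, 0.0]
ft_force: [0.1, -0.4, 8.0]
grip_width: -0.1
grip_force: 3.9
```

The head holds 8 N without sliding, so the foot is on the balls. I'll retreat and do a last check.

Call:
{"name": "apply_moves", "arguments": {
  "rows": [
    [[0,0,-0.005,0,0,0],[0,0,-0.02,0,0,0],[0,0,-0.06,0,0,0],[0,0,-0.085,0,0,0],[0,0,-0.085,0,0,0],[0,0,-0.085,0,0,0]]
  ]
}}

```text
t: 51.8
ee_pos: [507.0, 162.1, 254.3]
orientation: [-0.0, 0.588, 0.809, -0.001]
ft_force: [-0.1, -0.1, -0.4]
grip_width: 0.0
grip_force: 0.0
```

```bash
python3 bar.py
python3 - <<'E'
from fit import *
c=cap("wrist"); W=c["W"]; print("bench",balls(c,500,260,250))
for n,a in dict(reel=(583,318,40,38,48),jar=(365,230,45,54,70)).items():
    P=near(W,*a); print(n,len(P),P.mean(0) if len(P) else "")
H=near(W,586,377,50,36,46); print("handle",len(H),H.mean(0) if len(H) else "", H[:,2].std() if len(H) else "")
F=near(W,505,352,28,-2,8); print("pan floor",len(F),np.linalg.lstsq(np.c_[F[:,:2]-[505,352],np.ones(len(F))],F[:,2],rcond=None)[0] if len(F)>20 else "")
E
```

```text
[507.03834836 162.08465239 254.28202043] [-0.07028521 -0.12206545 -0.36470087] 0.014621724859386995
tool plane [-2.940000e-02 -4.970000e-02  1.124972e+02] ((-0.16911697387695312, -1.1731643676757812), (44.347965240478516, 109.69536590576172), 58.414634704589844) world tilt [0.0373 0.0423] z 141.84584525393674 xy [505.86901855 161.44125366] 4074
rim (array([510.5, 165.5,  40.3]), 532)
bench [([385.0, 17.0], 43, [531.1, 361.7, 6.0]), ([383.0, 40.0], 9, [538.3, 337.7, 6.0])]
reel 726 [584.35872592 317.82899104  42.31880828]
jar 376 [366.82806706 229.49675177  59.44392455]
handle 1073 [580.93755295 365.78504943  40.84218231] 1.4424167593804165
pan floor 1688 [3.55112025e-03 8.84643294e-04 2.33085727e+00]
```

The gauge leans by 0.056 rad because the foot's rebound lifted the bar slightly. I'll straddle the head with the fingers aligned to the bar and press both ends of the bar flat on the rim.

Call:
{"name": "apply_moves", "arguments": {
  "rows": [
    [[0,0,0,0,0,0.324],[0,0,0,0,0,0.324],[0,0,0,0,0,0.324],[0,0,0,0,0,0.324],[0,0,0,0,0,0.324],[0,0,0,0,0,0.324],[0,0,0,0,0,0.324],[0,0,0,0,0,0.324],[0,0,0,0,0,0.324],[0,0,0,0,0,0.324]]
  ],
  "grip": 0.4
}}

```text
t: 52.9
ee_pos: [506.8, 162.0, 253.2]
orientation: [0.0, 0.907, 0.421, -0.002]
ft_force: [0.4, 0.4, 0.4]
grip_width: 60.1
grip_force: 0.0
```

```bash
python3 bar.py
python3 - <<'E'
from fit import *
s=readout.get_state(); delta([507.5,163,145],Rgoal(-40.4),s)
c=cap("wrist"); T=quat(s["orientation"]).inv().apply(c["W"].reshape(-1,3)-s["ee_pos"]).reshape(c["W"].shape)
m=(abs(T[...,1])>20)&(abs(T[...,1])<60)&(abs(T[...,0])<16)&(T[...,2]<60)&(T[...,2]>-80); q=T[m]; print("tips",np.sort(q[:,2])[-10:].round(1), np.percentile(abs(q[q[:,2]>-30][:,1]),[2,98]))
E
```

```text
[506.7607453  162.04624517 253.15226995] [0.38786485 0.38344874 0.41424269] 60.09314529503496
tool plane [-5.150000e-02 -2.800000e-03  1.115122e+02] ((-0.6755218505859375, 0.21807861328125), (44.197486877441406, 109.9061508178711), 0.44470685720443726) world tilt [0.0326 0.036 ] z 141.78716033471272 xy [506.17840576 161.22285461] 4093
rim (array([511.1, 165. ,  40.3]), 547)
row [0.0015, 0.0, 0.1083, -0.0003, 0.0008, 0.001]
tips [-15.6 -15.6 -15.6 -15.5 -15.3 -15.3 -15.2 -15.1 -15.  -14.5] [27.86278257 43.74459686]
```

Call:
{"name": "apply_moves", "arguments": {
  "rows": [
    [[0.003,0,0.03,0,0,0],[0.003,0,0.07,0,0,0],[0.003,0,0.1,0,0,0],[0.003,0,0.116,0,0,0],[0.003,0,0.12,0,0,0],[0.003,0,0.12,0,0,0]]
  ]
}}

```text
t: 53.6
ee_pos: [508.6, 164.2, 133.7]
orientation: [0.0, 0.907, 0.42, -0.001]
ft_force: [0.1, -1.0, -0.3]
grip_width: 59.8
grip_force: 0.0
```

Call:
{"name": "apply_moves", "arguments": {
  "rows": [
    [[0,0,0.002,0,0,0],[0,0,0.003,0,0,0],[0,0,0.003,0,0,0]]
  ]
}}

```text
t: 53.9
ee_pos: [509.0, 164.3, 131.4]
orientation: [0.0, 0.907, 0.42, -0.0]
ft_force: [0.3, -0.4, 0.5]
grip_width: 59.8
grip_force: 0.0
```

Call:
{"name": "apply_moves", "arguments": {
  "rows": [
    [[0,0,0.002,0,0,0],[0,0,0.003,0,0,0],[0,0,0.003,0,0,0]]
  ]
}}

```text
t: 54.2
ee_pos: [508.7, 164.2, 127.7]
orientation: [0.0, 0.907, 0.42, -0.001]
ft_force: [0.3, 0.4, 1.0]
grip_width: 59.9
grip_force: 0.1
```

Call:
{"name": "apply_moves", "arguments": {
  "rows": [
    [[0,0,0.001,0,0,0],[0,0,0.002,0,0,0],[0,0,0.002,0,0,0]]
  ]
}}

```text
t: 54.5
ee_pos: [509.0, 164.3, 126.0]
orientation: [0.0, 0.907, 0.42, -0.0]
ft_force: [0.7, 1.0, 3.0]
grip_width: 59.8
grip_force: 1.4
```

Call:
{"name": "apply_moves", "arguments": {
  "rows": [
    [[0,0,0.001,0,0,0],[0,0,0.002,0,0,0],[0,0,0.002,0,0,0]]
  ]
}}

```text
t: 54.8
ee_pos: [509.5, 164.6, 125.6]
orientation: [0.0, 0.907, 0.42, 0.001]
ft_force: [0.3, 1.0, 10.7]
grip_width: 59.5
grip_force: 5.2
```

```bash
python3 bar.py
```

```text
[509.51941495 164.60874489 125.62580454] [ 0.33056565  0.98139888 10.65171948] 59.480228158491755
tool plane [0. 0. 0.] ((0.0, 0.0), (0.0, 0.0), 0.0) world tilt [0. 0.] z nan xy [0. 0.] 0
rim (array([510.8, 165.2,  40.4]), 1632)
  return _methods._mean(a, axis=axis, dtype=dtype,
  ret = ret.dtype.type(ret / rcount)
```

Call:
{"name": "apply_moves", "arguments": {
  "rows": [
    [[0,0,-0.004,0,0,0],[0,0,-0.015,0,0,0],[0,0,-0.05,0,0,0],[0,0,-0.1,0,0,0],[0,0,-0.125,0,0,0],[0,0,-0.125,0,0,0],[0,0,-0.125,0,0,0]]
  ]
}}

```text
t: 55.55
ee_pos: [508.8, 164.3, 248.7]
orientation: [0.0, 0.908, 0.42, -0.001]
ft_force: [-0.5, -0.9, -0.3]
grip_width: 59.7
grip_force: 0.0
```

```bash
python3 bar.py
python3 - <<'E'
from fit import *
c=cap("wrist"); W=c["W"]; s=readout.get_state(); T=quat(s["orientation"]).inv().apply(W.reshape(-1,3)-s["ee_pos"]).reshape(W.shape)
P=near(W[T[...,2]>15],509,164,12,153,215); print("head",np.percentile(P[:,2],[3,97]),P.mean(0));
E
```

```text
[508.79582839 164.29311624 248.7041439 ] [-0.50318311 -0.92787257 -0.25135323] 59.71124666868401
tool plane [-4.30000e-03 -1.20000e-03  1.08142e+02] ((-3.594493865966797, 0.4898719787597656), (44.40018081665039, 110.02131652832031), 0.21437914669513702) world tilt [0.0019 0.0012] z 140.62756705277192 xy [506.64923096 161.09695435] 4160
rim (array([511.1, 164.9,  40.4]), 561)
head [159.28903014 180.17931052] [507.56540226 162.25239778 172.51069905]
```

The bar is now flat, with a tilt of 0.004 rad and its top at z ≈ 140.5. The head height hasn't changed, the scoop is flat on the bench, and the three bystanders haven't moved. Handing in.

```bash
python3 -c "
from workcell import ticket
print(ticket.sign_off())"
```

```text
the job is handed in; nothing more can be done
None
```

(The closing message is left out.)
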